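# Dry-fit a trivet in the gluing board

### The arm

A 6-joint arm with a two-finger parallel gripper is mounted at the origin on the work surface. World frame = base frame: x ahead of the robot, y to its left, z up, the work surface at z = 0. Lengths are in m, angles in rad, forces in N, time in s.
With the tool pointing down it reaches from about 0.25 to 0.775 m from the base axis. Payload 4 kg.
Tool frame: the origin (TCP) lies midway between the tips of the shut fingers; the grasp point (between the pads) lies 19 mm behind it (grip_point_offset is the distance from the TCP to the grasp point, in m); z points along the fingers, y is the line along which they close (so a half turn about z gives the same grasp; the last joint's range is limited). The gripper opens to 94 mm and grips with 3 to 60 N. Pads are 16 mm wide; open, the fingers measure 119 mm over their backs; the gripper's body (75 mm by 177 mm) begins 78 mm behind the grasp point.
Start: joints at [-1.286, 0.087, 1.371, -0, 1.684, -0.103], TCP at [0.208, -0.509, 0.206] pointing down, gripper open.
Joint ranges: [-3.1, 3.1], [-0.76, 2.03], [0.27, 2.55], [-1.08, 4.22], [0.17, 2.65], [-2.57, 2.57]. Speed limits (rad/s): [2.79, 2.79, 3.14, 3.14, 3.14, 3.14].

### API

Orientations are given as [roll, pitch, yaw] about the fixed x, y, z axes, in that order (R = Rz(yaw) Ry(pitch) Rx(roll)).
In Python, from bench import * gives the robot as it stands.
- The arm moves only by the tool carry_out, never from a script. Its argument "commands" is a list of rows, each a list of 6 numbers: the shift along the tool's x, y, z in m, then the turn, a rotation vector about the tool's x, y, z in rad. In form: [[tx, ty, tz, rx, ry, rz], ...]. A call has exactly 5 rows; each row is the pose to reach, as a shift and turn from the pose commanded when the call began, along the tool's axes at that moment; what a row does not reach only later rows make up. A row lasts 1/10 s, in which the tool goes at most 50 mm and 8.59 degrees, less where a joint would pass 70% of its speed; a pose out of reach is approached as far as the arm can. A call with a gripper value outside its range is refused whole. "jaw" is the opening, from 0 (shut) to 1 (fully open), set as the call begins (left out, the last holds). The fingers move at their own pace and stop on an object; the grip force is fixed at half the most. Time passes only in rows, so rows that repeat a pose let the fingers close, or fill a call up. It gives the time, the measured TCP pose, the force, the opening and the grip force at its end, in the units of the state.
- get_obs(): the state, without advancing time (a new reading comes with each control period).
- snapshot(name): name is "scene" or "top" or "wrist"; returns a dict with "img" (400x640x3 uint8, red, green, blue), "range_z" (400x640 float32, m along the optical axis (not along the pixel's ray), 0 where there is no reading), "fx", "fy", "cx", "cy" (pixels), "R" (3x3) and "t" (3): a world point X has camera coordinates R X + t. Camera axes: x right, y down, z forward; pixel columns grow to the right and rows downward; lengths in m; the calibration is good to about 2 mm. A picture is of the moment at which its call begins.
- close_job(): hands the job in; it is judged then, once.
The state is a dict: "time": time; "joint_positions": joint angles; "qvel": joint speeds; "joint_torque": joint torques, N m; "tool_pos": TCP position; "ee_rot": TCP orientation; "wrist_force": force on the tool from outside, world axes, zero at the start; "wrist_torque": the same for the moment, N m; "width": finger opening in m; "finger_force": force on a finger pad.
Only numpy, scipy, OpenCV 4.12 (cv2) and the standard library are available. Lean on these libraries where they do the work, as an engineer would, in place of code of your own. Each camera call takes 0.05 s, during which the arm holds its last target. There are 200 camera calls.

### The job

Dry-fit the trivet in the gluing board: lay every dark slat lying about on the bench flat on the board, side by side, packed tight against one another and the long fence with their ends up against the end fence, then lay the aluminium straightedge flat on the board and push it flush along the whole free edge of the last slat. Then lock it there by plugging both bench dogs fully home in the pair of square sockets close behind the straightedge. Leave the other things on the bench where they are.

Things in the scene. Friction and masses are not known exactly. Their poses are not given: they have to be found in the camera images.
- board: gluing board, beech, clamped down, 190 (x) by 280 (y) by 36 mm thick; origin at the centre of its underside, x and y along its sides. Two fences rise 12 mm above its top: the long fence on its +y side, inner face at y = +120 mm; the end fence on its +x side, inner face at x = +77 mm, right along to the -y edge. Three pairs of square sockets (one pair for each count of slats, 3 to 5)
- corner (a point): inner corner of the two fences at the level of the board's top (board x = +77, y = +120, z = 36 mm), axes as the board's. The slats lie here with their length along x: packed tight, slat number k from the long fence has its centre 60 mm from this corner towards -x and 30k - 15 mm towards -y; the straightedge lies lengthwise along x behind the last slat
- socket3_near (a point): centre of the mouth (level with the board's top) of the square dog socket nearer to the robot in the pair that stands right behind the straightedge when there are 3 slats; board x = -42, y = -48 mm; 22 x 22 mm wide, 30 mm deep, sides along the board's x and y. A dog in it stands 2 mm clear of the straightedge's back
- socket3_far (a point): centre of the mouth (level with the board's top) of the square dog socket farther from the robot in the pair that stands right behind the straightedge when there are 3 slats; board x = 36, y = -48 mm; 22 x 22 mm wide, 30 mm deep, sides along the board's x and y. A dog in it stands 2 mm clear of the straightedge's back
- socket4_near (a point): centre of the mouth (level with the board's top) of the square dog socket nearer to the robot in the pair that stands right behind the straightedge when there are 4 slats; board x = -42, y = -78 mm; 22 x 22 mm wide, 30 mm deep, sides along the board's x and y. A dog in it stands 2 mm clear of the straightedge's back
- socket4_far (a point): centre of the mouth (level with the board's top) of the square dog socket farther from the robot in the pair that stands right behind the straightedge when there are 4 slats; board x = 36, y = -78 mm; 22 x 22 mm wide, 30 mm deep, sides along the board's x and y. A dog in it stands 2 mm clear of the straightedge's back
- socket5_near (a point): centre of the mouth (level with the board's top) of the square dog socket nearer to the robot in the pair that stands right behind the straightedge when there are 5 slats; board x = -42, y = -108 mm; 22 x 22 mm wide, 30 mm deep, sides along the board's x and y. A dog in it stands 2 mm clear of the straightedge's back
- socket5_far (a point): centre of the mouth (level with the board's top) of the square dog socket farther from the robot in the pair that stands right behind the straightedge when there are 5 slats; board x = 36, y = -108 mm; 22 x 22 mm wide, 30 mm deep, sides along the board's x and y. A dog in it stands 2 mm clear of the straightedge's back
- slat1: dark wooden slat, 120 (x) by 30 (y) by 16 mm high, about 55 g, all slats alike; origin at the centre of its underside. 3 to 5 slats are there, lying flat on the bench at the start; the others are absent
- slat2: dark wooden slat, 120 (x) by 30 (y) by 16 mm high, about 55 g, all slats alike; origin at the centre of its underside. 3 to 5 slats are there, lying flat on the bench at the start; the others are absent
- slat3: dark wooden slat, 120 (x) by 30 (y) by 16 mm high, about 55 g, all slats alike; origin at the centre of its underside. 3 to 5 slats are there, lying flat on the bench at the start; the others are absent
- slat4: dark wooden slat, 120 (x) by 30 (y) by 16 mm high, about 55 g, all slats alike; origin at the centre of its underside. 3 to 5 slats are there, lying flat on the bench at the start; the others are absent
- slat5: dark wooden slat, 120 (x) by 30 (y) by 16 mm high, about 55 g, all slats alike; origin at the centre of its underside. 3 to 5 slats are there, lying flat on the bench at the start; the others are absent
- straightedge: aluminium straightedge, base plate 160 (x) by 60 (y) by 6 mm thick, with a grip rib along the middle of its top, 14 wide (y), 150 mm long, top of the rib 28 mm above the underside; about 200 g, both long edges alike; origin at the centre of its underside
- dog_a: wooden bench dog, upright: square tenon 20 x 20, 26 mm long, tapered to 15 x 15 at its foot over the last 5 mm, below a square head 32 x 32, 40 mm high; origin at the centre of the tenon's foot, z up towards the head, x and y along its sides; 60 g. At the start both stand 74 mm apart in a fixed plywood rack (150 x 60 x 34 mm high), each tenon in a loose well, the shoulder on the rack's top
- dog_b: wooden bench dog, upright: square tenon 20 x 20, 26 mm long, tapered to 15 x 15 at its foot over the last 5 mm, below a square head 32 x 32, 40 mm high; origin at the centre of the tenon's foot, z up towards the head, x and y along its sides; 60 g. At the start both stand 74 mm apart in a fixed plywood rack (150 x 60 x 34 mm high), each tenon in a loose well, the shoulder on the rack's top
- dog_a_shoulder (a point): centre of the shoulder of dog_a, where the head (above) meets the tenon, 26 mm above the foot; it lies on the socket's mouth when the dog is home
- dog_b_shoulder (a point): centre of the shoulder of dog_b, where the head (above) meets the tenon, 26 mm above the foot; it lies on the socket's mouth when the dog is home
- cork_block: cork sanding block, 50 x 90 x 35 mm; not to be disturbed; origin at the centre of its underside
- tape_roll: roll of tape standing flat, 90 across, height 48 mm; not to be disturbed; origin at the centre of its underside
- glue_bottle: glue bottle, 60 across, height 170 mm; not to be disturbed; origin at the centre of its underside
- spoon: lacquered wooden spoon, length 180 mm; not to be disturbed; origin at the centre of its underside
- lacquer_jar: lidded jar, 68 across, height 70 mm; not to be disturbed; origin at the centre of its underside
- brush: flat brush with wooden handle, length 170 mm; not to be disturbed; origin at the centre of its underside
Mind the look-alikes: they are no part of the job. Leave any yellow look-alike of the slat3 alone. Leave any pink look-alike of the dog_a alone.

How it is judged:
On the way:
1. all slats are packed and the straightedge lies flush against the last one, before a dog is plugged in behind it (x of straightedge in the frame of board between -0.017 and 0.002 m and z of straightedge in the frame of board between 0.033 and 0.039 m and angle between the x axis of straightedge and the x axis of board, either way round below 0.025 rad and x of slat1 in the frame of board between 0.011 and 0.02 m and z of slat1 in the frame of board between 0.033 and 0.039 m and angle between the x axis of each of slat1, slat2, slat3, slat4, slat5 and the x axis of board, either way round below 0.035 rad and x of slat2 in the frame of board between 0.011 and 0.02 m and z of slat2 in the frame of board between 0.033 and 0.039 m and x of slat3 in the frame of board between 0.011 and 0.02 m and z of slat3 in the frame of board between 0.033 and 0.039 m and x of slat4 in the frame of board between 0.011 and 0.02 m and z of slat4 in the frame of board between 0.033 and 0.039 m and x of slat5 in the frame of board between 0.011 and 0.02 m and z of slat5 in the frame of board between 0.033 and 0.039 m and ((y of straightedge in the frame of board between -0.0035 and 0.0015 m and y of each of slat1, slat2, slat3, slat4, slat5 in the frame of board above 0.0415 m and (y of slat1 in the frame of board between 0.1015 and 0.107 m or y of slat2 in the frame of board between 0.1015 and 0.107 m or y of slat3 in the frame of board between 0.1015 and 0.107 m or y of slat4 in the frame of board between 0.1015 and 0.107 m or y of slat5 in the frame of board between 0.1015 and 0.107 m) and (y of slat1 in the frame of board between 0.0715 and 0.077 m or y of slat2 in the frame of board between 0.0715 and 0.077 m or y of slat3 in the frame of board between 0.0715 and 0.077 m or y of slat4 in the frame of board between 0.0715 and 0.077 m or y of slat5 in the frame of board between 0.0715 and 0.077 m) and (y of slat1 in the frame of board between 0.0415 and 0.047 m or y of slat2 in the frame of board between 0.0415 and 0.047 m or y of slat3 in the frame of board between 0.0415 and 0.047 m or y of slat4 in the frame of board between 0.0415 and 0.047 m or y of slat5 in the frame of board between 0.0415 and 0.047 m)) or (y of straightedge in the frame of board between -0.0335 and -0.0285 m and y of each of slat1, slat2, slat3, slat4, slat5 in the frame of board above 0.0115 m and (y of slat1 in the frame of board between 0.1015 and 0.107 m or y of slat2 in the frame of board between 0.1015 and 0.107 m or y of slat3 in the frame of board between 0.1015 and 0.107 m or y of slat4 in the frame of board between 0.1015 and 0.107 m or y of slat5 in the frame of board between 0.1015 and 0.107 m) and (y of slat1 in the frame of board between 0.0715 and 0.077 m or y of slat2 in the frame of board between 0.0715 and 0.077 m or y of slat3 in the frame of board between 0.0715 and 0.077 m or y of slat4 in the frame of board between 0.0715 and 0.077 m or y of slat5 in the frame of board between 0.0715 and 0.077 m) and (y of slat1 in the frame of board between 0.0415 and 0.047 m or y of slat2 in the frame of board between 0.0415 and 0.047 m or y of slat3 in the frame of board between 0.0415 and 0.047 m or y of slat4 in the frame of board between 0.0415 and 0.047 m or y of slat5 in the frame of board between 0.0415 and 0.047 m) and (y of slat1 in the frame of board between 0.0115 and 0.017 m or y of slat2 in the frame of board between 0.0115 and 0.017 m or y of slat3 in the frame of board between 0.0115 and 0.017 m or y of slat4 in the frame of board between 0.0115 and 0.017 m or y of slat5 in the frame of board between 0.0115 and 0.017 m)) or (y of straightedge in the frame of board between -0.0635 and -0.0585 m and y of each of slat1, slat2, slat3, slat4, slat5 in the frame of board above -0.0185 m and (y of slat1 in the frame of board between 0.1015 and 0.107 m or y of slat2 in the frame of board between 0.1015 and 0.107 m or y of slat3 in the frame of board between 0.1015 and 0.107 m or y of slat4 in the frame of board between 0.1015 and 0.107 m or y of slat5 in the frame of board between 0.1015 and 0.107 m) and (y of slat1 in the frame of board between 0.0715 and 0.077 m or y of slat2 in the frame of board between 0.0715 and 0.077 m or y of slat3 in the frame of board between 0.0715 and 0.077 m or y of slat4 in the frame of board between 0.0715 and 0.077 m or y of slat5 in the frame of board between 0.0715 and 0.077 m) and (y of slat1 in the frame of board between 0.0415 and 0.047 m or y of slat2 in the frame of board between 0.0415 and 0.047 m or y of slat3 in the frame of board between 0.0415 and 0.047 m or y of slat4 in the frame of board between 0.0415 and 0.047 m or y of slat5 in the frame of board between 0.0415 and 0.047 m) and (y of slat1 in the frame of board between 0.0115 and 0.017 m or y of slat2 in the frame of board between 0.0115 and 0.017 m or y of slat3 in the frame of board between 0.0115 and 0.017 m or y of slat4 in the frame of board between 0.0115 and 0.017 m or y of slat5 in the frame of board between 0.0115 and 0.017 m) and (y of slat1 in the frame of board between -0.0185 and -0.013 m or y of slat2 in the frame of board between -0.0185 and -0.013 m or y of slat3 in the frame of board between -0.0185 and -0.013 m or y of slat4 in the frame of board between -0.0185 and -0.013 m or y of slat5 in the frame of board between -0.0185 and -0.013 m))) and not (distance between any of dog_a_shoulder, dog_b_shoulder and socket3_near below 0.004 m or distance between any of dog_a_shoulder, dog_b_shoulder and socket3_far below 0.004 m or distance between any of dog_a_shoulder, dog_b_shoulder and socket4_near below 0.004 m or distance between any of dog_a_shoulder, dog_b_shoulder and socket4_far below 0.004 m or distance between any of dog_a_shoulder, dog_b_shoulder and socket5_near below 0.004 m or distance between any of dog_a_shoulder, dog_b_shoulder and socket5_far below 0.004 m)), for 0.2 s.
At the end, for the whole second after the job is handed in: all slats flat on the board, parallel (0.035 rad), ends within 6 mm of the end fence, packed from the long fence with at most 3.5 mm of gaps in all; straightedge flush on the last slat (0.025 rad), covering its edge to within 14 mm; both dogs home (4 mm) in the pair right behind it; at rest (x of straightedge in the frame of board between -0.017 and 0.002 m and z of straightedge in the frame of board between 0.033 and 0.039 m and angle between the x axis of straightedge and the x axis of board, either way round below 0.025 rad and x of slat1 in the frame of board between 0.011 and 0.02 m and z of slat1 in the frame of board between 0.033 and 0.039 m and angle between the x axis of each of slat1, slat2, slat3, slat4, slat5 and the x axis of board, either way round below 0.035 rad and x of slat2 in the frame of board between 0.011 and 0.02 m and z of slat2 in the frame of board between 0.033 and 0.039 m and x of slat3 in the frame of board between 0.011 and 0.02 m and z of slat3 in the frame of board between 0.033 and 0.039 m and x of slat4 in the frame of board between 0.011 and 0.02 m and z of slat4 in the frame of board between 0.033 and 0.039 m and x of slat5 in the frame of board between 0.011 and 0.02 m and z of slat5 in the frame of board between 0.033 and 0.039 m and ((y of straightedge in the frame of board between -0.0035 and 0.0015 m and y of each of slat1, slat2, slat3, slat4, slat5 in the frame of board above 0.0415 m and (y of slat1 in the frame of board between 0.1015 and 0.107 m or y of slat2 in the frame of board between 0.1015 and 0.107 m or y of slat3 in the frame of board between 0.1015 and 0.107 m or y of slat4 in the frame of board between 0.1015 and 0.107 m or y of slat5 in the frame of board between 0.1015 and 0.107 m) and (y of slat1 in the frame of board between 0.0715 and 0.077 m or y of slat2 in the frame of board between 0.0715 and 0.077 m or y of slat3 in the frame of board between 0.0715 and 0.077 m or y of slat4 in the frame of board between 0.0715 and 0.077 m or y of slat5 in the frame of board between 0.0715 and 0.077 m) and (y of slat1 in the frame of board between 0.0415 and 0.047 m or y of slat2 in the frame of board between 0.0415 and 0.047 m or y of slat3 in the frame of board between 0.0415 and 0.047 m or y of slat4 in the frame of board between 0.0415 and 0.047 m or y of slat5 in the frame of board between 0.0415 and 0.047 m) and ((distance between dog_a_shoulder and socket3_near below 0.004 m and distance between dog_b_shoulder and socket3_far below 0.004 m) or (distance between dog_a_shoulder and socket3_far below 0.004 m and distance between dog_b_shoulder and socket3_near below 0.004 m))) or (y of straightedge in the frame of board between -0.0335 and -0.0285 m and y of each of slat1, slat2, slat3, slat4, slat5 in the frame of board above 0.0115 m and (y of slat1 in the frame of board between 0.1015 and 0.107 m or y of slat2 in the frame of board between 0.1015 and 0.107 m or y of slat3 in the frame of board between 0.1015 and 0.107 m or y of slat4 in the frame of board between 0.1015 and 0.107 m or y of slat5 in the frame of board between 0.1015 and 0.107 m) and (y of slat1 in the frame of board between 0.0715 and 0.077 m or y of slat2 in the frame of board between 0.0715 and 0.077 m or y of slat3 in the frame of board between 0.0715 and 0.077 m or y of slat4 in the frame of board between 0.0715 and 0.077 m or y of slat5 in the frame of board between 0.0715 and 0.077 m) and (y of slat1 in the frame of board between 0.0415 and 0.047 m or y of slat2 in the frame of board between 0.0415 and 0.047 m or y of slat3 in the frame of board between 0.0415 and 0.047 m or y of slat4 in the frame of board between 0.0415 and 0.047 m or y of slat5 in the frame of board between 0.0415 and 0.047 m) and (y of slat1 in the frame of board between 0.0115 and 0.017 m or y of slat2 in the frame of board between 0.0115 and 0.017 m or y of slat3 in the frame of board between 0.0115 and 0.017 m or y of slat4 in the frame of board between 0.0115 and 0.017 m or y of slat5 in the frame of board between 0.0115 and 0.017 m) and ((distance between dog_a_shoulder and socket4_near below 0.004 m and distance between dog_b_shoulder and socket4_far below 0.004 m) or (distance between dog_a_shoulder and socket4_far below 0.004 m and distance between dog_b_shoulder and socket4_near below 0.004 m))) or (y of straightedge in the frame of board between -0.0635 and -0.0585 m and y of each of slat1, slat2, slat3, slat4, slat5 in the frame of board above -0.0185 m and (y of slat1 in the frame of board between 0.1015 and 0.107 m or y of slat2 in the frame of board between 0.1015 and 0.107 m or y of slat3 in the frame of board between 0.1015 and 0.107 m or y of slat4 in the frame of board between 0.1015 and 0.107 m or y of slat5 in the frame of board between 0.1015 and 0.107 m) and (y of slat1 in the frame of board between 0.0715 and 0.077 m or y of slat2 in the frame of board between 0.0715 and 0.077 m or y of slat3 in the frame of board between 0.0715 and 0.077 m or y of slat4 in the frame of board between 0.0715 and 0.077 m or y of slat5 in the frame of board between 0.0715 and 0.077 m) and (y of slat1 in the frame of board between 0.0415 and 0.047 m or y of slat2 in the frame of board between 0.0415 and 0.047 m or y of slat3 in the frame of board between 0.0415 and 0.047 m or y of slat4 in the frame of board between 0.0415 and 0.047 m or y of slat5 in the frame of board between 0.0415 and 0.047 m) and (y of slat1 in the frame of board between 0.0115 and 0.017 m or y of slat2 in the frame of board between 0.0115 and 0.017 m or y of slat3 in the frame of board between 0.0115 and 0.017 m or y of slat4 in the frame of board between 0.0115 and 0.017 m or y of slat5 in the frame of board between 0.0115 and 0.017 m) and (y of slat1 in the frame of board between -0.0185 and -0.013 m or y of slat2 in the frame of board between -0.0185 and -0.013 m or y of slat3 in the frame of board between -0.0185 and -0.013 m or y of slat4 in the frame of board between -0.0185 and -0.013 m or y of slat5 in the frame of board between -0.0185 and -0.013 m) and ((distance between dog_a_shoulder and socket5_near below 0.004 m and distance between dog_b_shoulder and socket5_far below 0.004 m) or (distance between dog_a_shoulder and socket5_far below 0.004 m and distance between dog_b_shoulder and socket5_near below 0.004 m)))) and linear speed of each of slat1, slat2, slat3, slat4, slat5, straightedge, dog_a, dog_b below 0.02 m/s); the robot touches nothing.
It fails at once if another thing on the bench (cork block, tape roll, glue bottle, spoon, jar, brush) is pushed more than 5 cm from its place (distance of any of cork_block, tape_roll, glue_bottle, spoon, lacquer_jar, brush from where it was at the start of the episode above 0.05 m).
Of slat1, slat2, slat3, slat4, slat5 only 3 to 5 are there at a start; the rules pass over those that are not, and their reading is None.
At some moment in a run one of slat1, slat2, slat3, slat4, slat5, straightedge may be knocked a few centimetres aside while the robot is not near it.
It also fails if it takes over 210 s, if anything falls off the work surface, if the arm or the gripper's body presses on something with over 40 N, if the wrist force passes 120 N, or if a joint passes its speed limit or range.

## Working session

There is one attempt and no reset: what is moved stays moved. The work goes in short steps, Python scripts to look and compute and a tool call to move; the robot and the scene stay as the last step left them, time stands still between calls to the robot, and variables do not carry over. Pictures are saved under pics/ and viewed, at most 14 in all, crops included, and the job is handed in when it is done.

Besides the shell and the picture viewer there is one more tool, called after "Call:" in YAML: its name, and indented under it one key for each argument. carry_out: Moves the arm, as the interface text tells. Its arguments: {"type":"object","properties":{"commands":{"type":"array","items":{"type":"array","items":{"type":"number"}}},"jaw":{"type":"number"}},"required":["commands"]}

```bash
mkdir -p pics; ls; cat > h.py <<'E'
from bench import *
import numpy as np, cv2
def snap(n,save=None):
    s=snapshot(n)
    if save: cv2.imwrite('pics/'+save,s['img'][:,:,::-1])
    return s
def world(s):
    z=s['range_z']; v,u=np.mgrid[:400,:640]
    C=np.stack([(u-s['cx'])/s['fx']*z,(v-s['cy'])/s['fy']*z,z],-1)
    W=(C-s['t'])@s['R']
    W[z<=0]=np.nan
    return W
E
python3 - <<'E'
from h import *
a=snap('top','top0.png'); b=snap('scene','scene0.png')
np.savez('top0.npz',**a); np.savez('scene0.npz',**b)
for s in (a,b): print(s['fx'],s['cx'],s['cy'],s['R'].round(3).tolist(),s['t'].round(3))
print(get_obs())
E
```

```text
pics
481.787446551236 316.80488684037766 200.57279061913425 [[0.013, -1.0, -0.013], [-0.982, -0.01, -0.189], [0.189, 0.015, -0.982]] [0.034 0.508 1.352]
471.8431027789388 320.9060862894639 186.58767734681916 [[-0.876, 0.482, -0.003], [0.325, 0.586, -0.742], [-0.356, -0.651, -0.67]] [ 0.429 -0.137  1.49 ]
{'time': 0.1, 'joint_positions': array([-1.28609324e+00,  8.78933827e-02,  1.37211177e+00,  5.22205462e-07,
        1.68362866e+00, -1.03057897e-01]), 'qvel': array([-0.00110574, -0.00090443, -0.00323715, -0.00093281, -0.00158266,
       -0.00050206]), 'joint_torque': array([ 2.24726224e-03, -3.41254628e+01, -3.03300047e+01,  7.21234689e-02,
        3.04256938e-02, -1.05441648e-04]), 'tool_pos': array([ 0.20783744, -0.50866774,  0.20441014]), 'ee_rot': array([-3.13956237e+00, -2.10501877e-04,  3.87760829e-01]), 'wrist_force': array([0.64709126, 0.59220266, 0.86985857]), 'wrist_torque': array([-0.019552  , -0.01060015,  0.02756918]), 'finger_force': 0.0, 'width': 0.09387420100708312}
```

View pics/top0.png

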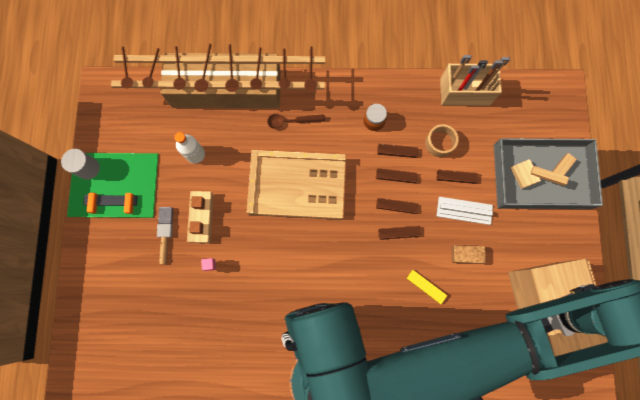

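View pics/scene0.png

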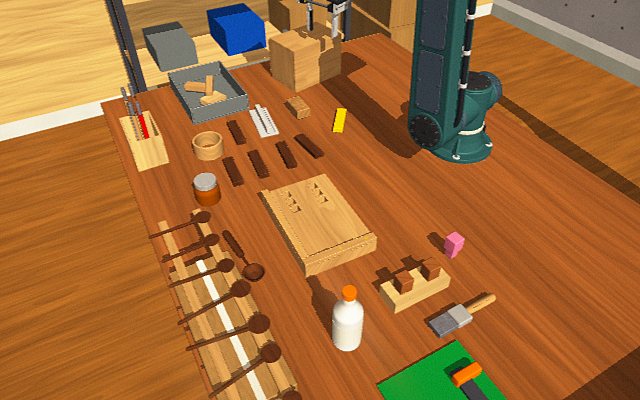

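```bash
cat >> h.py <<'E'
def ray(s,u,v,h):
    d=np.array([(u-s['cx'])/s['fx'],(v-s['cy'])/s['fy'],1.])
    o=-s['R'].T@s['t']; w=s['R'].T@d
    return o+w*(h-o[2])/w[2]
def rect(s,mask,h,scale=1):
    """per-contour: cast contour pixels to plane h, min-area rect -> (x,y,long,short,angle of long)"""
    out=[]
    for c in cv2.findContours(mask.astype(np.uint8),cv2.RETR_EXTERNAL,cv2.CHAIN_APPROX_NONE)[0]:
        if len(c)<20: continue
        P=np.array([ray(s,u,v,h)[:2] for u,v in c[:,0]],np.float32)*1000
        (x,y),(w,l),a=cv2.minAreaRect(P)
        if w<l: w,l,a=l,w,a+90
        out.append((round(x,1),round(y,1),round(w,1),round(l,1),round((a+90)%180-90,1),c[:,0].mean(0).round()))
    return out
E
cat > m.py <<'E'
from h import *
a=dict(np.load('top0.npz'))
W=world(a); Z=W[...,2]
print('bench z',np.nanmedian(Z[300:380,100:250]))
hsv=cv2.cvtColor(a['img'],cv2.COLOR_RGB2HSV)
for nm,(r0,r1,c0,c1),h,lo,hi in [('slats',(140,245,370,485),.016,.008,.03),('sedge',(190,230,430,500),.006,.003,.02),('sedgerib',(190,230,430,500),.028,.02,.04),
   ('board',(145,225,240,355),.036,.030,.042),('fence',(145,225,240,355),.048,.042,.06),('dogs',(185,245,180,220),.074,.06,.09),('rack',(185,245,180,220),.034,.025,.045)]:
    m=np.zeros(Z.shape,bool); m[r0:r1,c0:c1]=((Z>lo)&(Z<hi))[r0:r1,c0:c1]
    print(nm,h,np.nanmedian(Z[m]) if m.any() else None)
    for r in rect(a,m,h): print('  ',r)
dark=(hsv[...,2]<95)
for r0,r1,c0,c1 in [(135,245,370,485)]:
    m=np.zeros(Z.shape,bool); m[r0:r1,c0:c1]=dark[r0:r1,c0:c1]
    for r in rect(a,m,.016): print('dark',r)
big=cv2.resize(a['img'][140:250,370:500][:,:,::-1],None,fx=5,fy=5,interpolation=cv2.INTER_CUBIC)
cv2.imwrite('pics/crop1.png',big)
E
python3 m.py
```

```text
bench z -0.0006310057590910288
slats 0.016 0.01471074254586506
   (421.9, -201.8, 120.4, 30.7, -85.0, array([398., 232.]))
   (493.3, -385.9, 138.7, 29.8, 81.2, array([461., 209.]))
   (501.6, -196.4, 120.0, 31.2, 82.2, array([396., 205.]))
   (592.3, -378.9, 120.2, 31.9, 85.1, array([457., 176.]))
   (593.5, -196.5, 119.8, 31.8, 84.0, array([396., 175.]))
   (671.5, -201.4, 119.9, 32.8, 84.8, array([397., 150.]))
   (672.2, -317.6, 81.7, 31.2, 62.4, array([435., 151.]))
sedge 0.006 0.005500290015810276
   (492.1, -394.0, 168.7, 66.9, 83.6, array([464., 210.]))
   (527.2, -499.3, 51.8, 6.7, 1.3, array([498., 198.]))
sedgerib 0.028 0.025833721157223453
   (490.3, -396.1, 149.7, 15.4, 81.4, array([466., 209.]))
   (530.3, -494.7, 36.1, 2.9, -3.4, array([499., 196.]))
board 0.036 0.03517776247043466
   (553.1, 99.3, 275.0, 178.1, 87.6, array([297., 187.]))
fence 0.048 0.04707092200689174
   (560.3, 102.5, 277.6, 189.1, 87.7, array([281., 167.]))
dogs 0.074 0.07243833083629457
   (422.5, 384.7, 32.7, 28.6, -89.4, array([194., 227.]))
   (496.1, 384.4, 34.6, 32.1, -89.4, array([196., 201.]))
rack 0.034 0.033178606737014074
   (460.0, 385.2, 151.2, 62.9, -0.2, array([198., 216.]))
dark (483.5, -219.8, 68.2, 2.6, 82.3, array([404., 211.]))
dark (577.4, -378.2, 113.1, 4.4, 85.4, array([457., 181.]))
dark (578.4, -196.4, 113.9, 4.4, 84.0, array([396., 180.]))
dark (656.7, -200.9, 115.0, 4.8, 85.1, array([397., 155.]))
```

View pics/crop1.png

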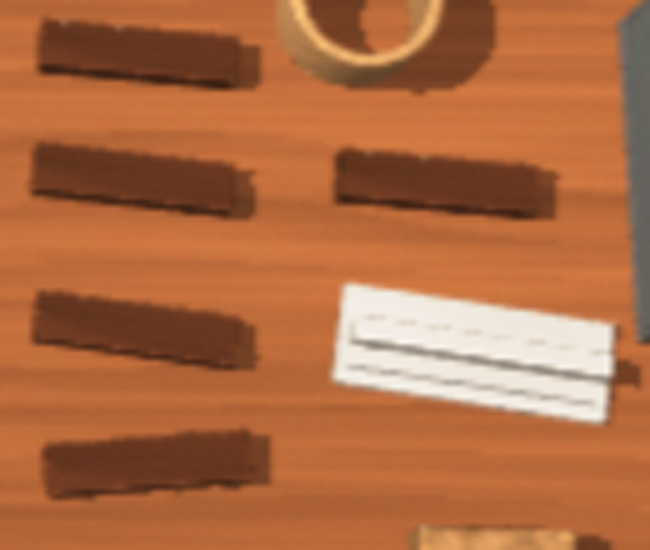

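```bash
cat > plan.py <<'E'
from h import *
from scipy.spatial.transform import Rotation as Ro
B=np.array([560.3,102.5]); BY=-2.3   # board centre mm, yaw deg
def b2w(x,y):
    a=np.radians(BY); return B+np.array([[np.cos(a),-np.sin(a)],[np.sin(a),np.cos(a)]])@[x,y]
def plan(wps,start=None,step=40,turn=8.0):
    """wps: (x,y,z mm,yaw deg[,step]); prints calls of 5 rows in tool axes"""
    o=get_obs()
    p,y=(np.array(o['tool_pos'])*1000,np.degrees(o['ee_rot'][2])) if start is None else (np.array(start[:3],float),start[3])
    rows=[]
    for w in wps:
        q=np.array(w[:3],float); dy=(w[3]-y+180)%360-180; st=w[4] if len(w)>4 else step
        n=max(1,int(np.ceil(max(np.linalg.norm(q-p)/st,abs(dy)/turn)-.01)))
        for i in range(1,n+1): rows.append((p+(q-p)*i/n,y+dy*i/n))
        p,y=q,y+dy
    p0,y0=(np.array(o['tool_pos'])*1000,np.degrees(o['ee_rot'][2])) if start is None else (np.array(start[:3],float),start[3])
    while len(rows)%5: rows.append(rows[-1])
    for k in range(0,len(rows),5):
        R=Ro.from_euler('ZX',[y0,180],degrees=True); out=[]
        for q,yy in rows[k:k+5]:
            d=R.inv().apply(q-p0)/1000; out.append([*(float(v) for v in (d.round(3)+0.)),0,0,round(-np.radians(yy-y0),3)])
        print(str(out).replace(' ',''))
        p0,y0=rows[k+4]
E
python3 - <<'E'
from plan import *
a=dict(np.load('top0.npz')); g=cv2.cvtColor(a['img'],cv2.COLOR_RGB2GRAY)
m=np.zeros(g.shape,np.uint8); m[165:207,305:343]=(g[165:207,305:343]<110)
for c in cv2.findContours(m,cv2.RETR_EXTERNAL,cv2.CHAIN_APPROX_NONE)[0]:
    x,y,w,h=cv2.boundingRect(c)
    if w*h>12: print(x,y,w,h, (ray(a,x+w/2-.5,y+h/2-.5,.036)*1000).round(1))
for y in (-48,-78,-108):
  for x in (36,-42): print('exp',b2w(x,y).round(1))
print('corner',b2w(77,120))
W=world(a);Z=W[...,2]
for c in (290,300): print('col',c,[(round(float(W[r,c,0])*1e3),round(float(Z[r,c])*1e3)) for r in range(150,166)])
for r in (185,195): print('row',r,[(round(float(W[r,c,1])*1e3),round(float(Z[r,c])*1e3)) for c in range(246,262)])
plan([(423,-202,150,95),(423,-202,80,95),(423,-202,3,95)])
E
```

```text
309 195 7 2 [524.6  54.   36. ]
321 170 6 3 [599.2  20.9  36. ]
exp [594.3  53.1]
exp [516.4  56.2]
exp [593.1  23.1]
exp [515.2  26.2]
exp [591.9  -6.9]
exp [514.   -3.7]
corner [642.05378353 219.31317939]Traceback (most recent call last):
  File "<stdin>", line 11, in <module>
ValueError: cannot convert float NaN to integer
```

```bash
python3 - <<'E'
from plan import *
a=dict(np.load('top0.npz'));W=world(a);Z=W[...,2]
f=lambda P:(int(np.nan_to_num(P[0],nan=-.001)*1e3),int(np.nan_to_num(P[1],nan=-.001)*1e3),int(np.nan_to_num(P[2],nan=-.001)*1e3))
for c in (290,300): print('col',c,[f(W[r,c]) for r in range(150,164)])
for r in (185,195): print('row',r,[f(W[r,c])[1:] for c in range(246,262)])
plan([(423,-202,150,95),(423,-202,80,95),(423,-202,3,95)])
E
```

```text
col 290 [(675, 124, -3), (670, 124, 2), (654, 121, 43), (651, 121, 45), (647, 120, 47), (644, 120, 47), (642, 120, 43), (637, 120, 50), (639, 121, 33), (-1, -1, -1), (632, 121, 32), (629, 121, 34), (627, 121, 31), (623, 121, 34)]
col 300 [(675, 94, -4), (671, 93, -1), (653, 91, 46), (650, 91, 46), (647, 91, 47), (645, 91, 44), (641, 90, 48), (639, 91, 44), (637, 91, 37), (634, 91, 39), (632, 91, 37), (629, 91, 33), (626, 91, 33), (623, 91, 35)]
row 185 [(256, -1), (252, 0), (249, 3), (238, 48), (236, 46), (233, 43), (229, 50), (227, 45), (224, 46), (222, 38), (220, 34), (216, 43), (213, 38), (211, 33), (208, 34), (205, 32)]
row 195 [(254, -1), (251, 1), (240, 47), (238, 45), (235, 44), (231, 47), (229, 44), (226, 45), (223, 43), (221, 38), (219, 30), (216, 33), (213, 34), (210, 36), (206, 39), (204, 37)]
[[0.032,-0.02,0.005,0,0,np.float64(-0.127)],[0.063,-0.041,0.011,0,0,np.float64(-0.254)],[0.095,-0.061,0.016,0,0,np.float64(-0.381)],[0.126,-0.081,0.022,0,0,np.float64(-0.508)],[0.158,-0.101,0.027,0,0,np.float64(-0.635)]]
[[0.037,0.002,0.005,0,0,np.float64(-0.127)],[0.075,0.005,0.011,0,0,np.float64(-0.254)],[0.112,0.007,0.016,0,0,np.float64(-0.381)],[0.15,0.01,0.022,0,0,np.float64(-0.508)],[0.187,0.012,0.027,0,0,np.float64(-0.635)]]
[[0.0,0.0,0.035,0,0,np.float64(-0.0)],[0.0,0.0,0.07,0,0,np.float64(-0.0)],[0.0,0.0,0.108,0,0,np.float64(-0.0)],[0.0,0.0,0.147,0,0,np.float64(-0.0)],[0.0,0.0,0.147,0,0,np.float64(-0.0)]]
```

Call:
carry_out:
  commands:
    - [0.032, -0.02, 0.005, 0, 0, -0.127]
    - [0.063, -0.041, 0.011, 0, 0, -0.254]
    - [0.095, -0.061, 0.016, 0, 0, -0.381]
    - [0.126, -0.081, 0.022, 0, 0, -0.508]
    - [0.158, -0.101, 0.027, 0, 0, -0.635]
  jaw: 0.6

```text
time: 0.6
tool_pos: [0.3164, -0.3543, 0.1776]
ee_rot: [-3.141, -0.0, 1.028]
wrist_force: [-0.2, -0.6, 0.1]
width: 0.058
finger_force: 0.0
```

Call:
carry_out:
  commands:
    - [0.037, 0.002, 0.005, 0, 0, -0.127]
    - [0.075, 0.005, 0.011, 0, 0, -0.254]
    - [0.112, 0.007, 0.016, 0, 0, -0.381]
    - [0.15, 0.01, 0.022, 0, 0, -0.508]
    - [0.187, 0.012, 0.027, 0, 0, -0.635]

```text
time: 1.1
tool_pos: [0.4241, -0.2009, 0.1507]
ee_rot: [-3.141, -0.0, 1.663]
wrist_force: [0.8, -0.0, 0.4]
width: 0.0563
finger_force: 0.0
```

Call:
carry_out:
  commands:
    - [0, 0, 0.03, 0, 0, 0]
    - [0, 0, 0.06, 0, 0, 0]
    - [0, 0, 0.06, 0, 0, 0]
    - [0, 0, 0.06, 0, 0, 0]
    - [0, 0, 0.06, 0, 0, 0]

```text
time: 1.6
tool_pos: [0.4245, -0.2034, 0.0932]
ee_rot: [3.139, 0.002, 1.657]
wrist_force: [0.1, -0.0, 0.9]
width: 0.0565
finger_force: 0.0
```

```bash
python3 - <<'E'
from plan import *
s=snap('wrist','w1.png'); W=world(s); Z=W[...,2]
m=(Z>.008)&(Z<.03)
for r in rect(s,m,.016): print(r)
plan([(423,-202,3,95)])
E
```

```text
(666.0, -353.3, 29.3, 3.6, -85.1, array([562., 374.]))
(495.5, -374.0, 48.2, 23.3, 81.8, array([374., 380.]))
(371.5, -383.2, 42.5, 26.6, 88.4, array([245., 374.]))
(266.6, -278.7, 125.9, 30.3, 53.1, array([117., 262.]))
(668.5, -204.7, 119.8, 39.1, 85.1, array([613., 222.]))
(591.3, -199.8, 120.0, 36.2, 83.9, array([526., 205.]))
(421.7, -205.4, 119.8, 30.0, -84.9, array([309., 194.]))
(500.7, -197.7, 115.9, 32.6, 82.4, array([416., 189.]))
[[0.001,-0.001,0.03,0,0,np.float64(-0.0)],[0.001,-0.001,0.06,0,0,np.float64(-0.001)],[0.002,-0.002,0.09,0,0,np.float64(-0.001)],[0.002,-0.002,0.09,0,0,np.float64(-0.001)],[0.002,-0.002,0.09,0,0,np.float64(-0.001)]]
```

Call:
carry_out:
  commands:
    - [0, -0.002, 0.03, 0, 0, 0]
    - [0, -0.002, 0.06, 0, 0, 0]
    - [0, -0.002, 0.08, 0, 0, 0]
    - [0, -0.002, 0.09, 0, 0, 0]
    - [0, -0.002, 0.09, 0, 0, 0]

```text
time: 2.15
tool_pos: [0.422, -0.2032, 0.0019]
ee_rot: [3.141, 0.0, 1.657]
wrist_force: [0.3, 0.7, -0.4]
width: 0.0563
finger_force: 0.0
```

Call:
carry_out:
  commands:
    - [0, 0, 0, 0, 0, 0]
    - [0, 0, 0, 0, 0, 0]
    - [0, 0, 0, 0, 0, 0]
    - [0, 0, 0, 0, 0, 0]
    - [0, 0, 0, 0, 0, 0]
  jaw: 0

```text
time: 2.65
tool_pos: [0.4222, -0.2031, 0.0023]
ee_rot: [3.14, 0.001, 1.658]
wrist_force: [0.7, 0.4, 4.0]
width: 0.0296
finger_force: 30.0
```

Call:
carry_out:
  commands:
    - [0, 0, -0.02, 0, 0, 0]
    - [0, 0, -0.05, 0, 0, 0]
    - [0, 0, -0.09, 0, 0, 0]
    - [0, 0, -0.12, 0, 0, 0]
    - [0, 0, -0.12, 0, 0, 0]

```text
time: 3.15
tool_pos: [0.4245, -0.2044, 0.1266]
ee_rot: [3.133, 0.006, 1.658]
wrist_force: [-0.6, 0.4, 0.7]
width: 0.0292
finger_force: 30.0
```

```bash
sed -i 's/round(-np.radians(yy-y0),3)/round(float(-np.radians(yy-y0)),3)/' plan.py; python3 - <<'E'
from plan import *
s=snap('wrist','w2.png')
t=b2w(14,105-22); print(t)
plan([(*t,125,BY,30),(*t,62,BY,30)])
E
```

```text
[577.61966031 184.8712897 ]
[[0.027,0.013,0.0,0,0,0.121],[0.053,0.027,0.0,0,0,0.243],[0.08,0.04,0.0,0,0,0.364],[0.107,0.054,0.0,0,0,0.485],[0.133,0.067,0.0,0,0,0.606]]
[[0.03,-0.004,0.0,0,0,0.121],[0.059,-0.008,0.0,0,0,0.243],[0.089,-0.013,0.0,0,0,0.364],[0.118,-0.017,0.0,0,0,0.485],[0.148,-0.021,0.0,0,0,0.606]]
[[0.022,-0.02,0.0,0,0,0.121],[0.044,-0.041,0.0,0,0,0.243],[0.066,-0.061,0.0,0,0,0.364],[0.088,-0.081,0.0,0,0,0.485],[0.088,-0.081,0.021,0,0,0.485]]
[[0.0,0.0,0.021,0,0,-0.0],[0.0,0.0,0.042,0,0,-0.0],[0.0,0.0,0.042,0,0,-0.0],[0.0,0.0,0.042,0,0,-0.0],[0.0,0.0,0.042,0,0,-0.0]]
```

View pics/w2.png

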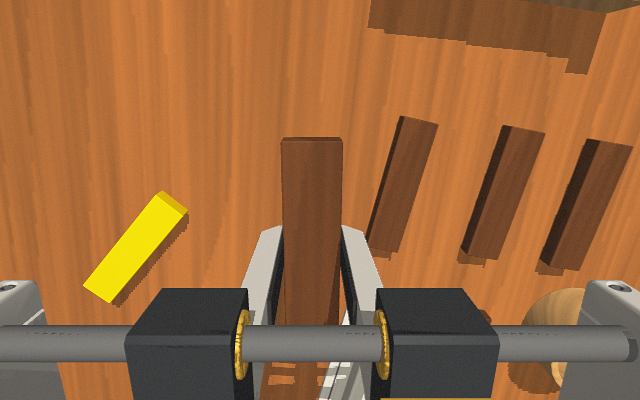

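Call:
carry_out:
  commands:
    - [0.027, 0.013, 0, 0, 0, 0.121]
    - [0.053, 0.027, 0, 0, 0, 0.243]
    - [0.08, 0.04, 0, 0, 0, 0.364]
    - [0.107, 0.054, 0, 0, 0, 0.485]
    - [0.133, 0.067, 0, 0, 0, 0.606]

```text
time: 3.7
tool_pos: [0.4757, -0.0629, 0.1187]
ee_rot: [-3.137, 0.001, 1.047]
wrist_force: [0.3, 0.2, -1.0]
width: 0.0296
finger_force: 30.0
```

Call:
carry_out:
  commands:
    - [0.03, -0.004, 0, 0, 0, 0.121]
    - [0.059, -0.008, 0, 0, 0, 0.243]
    - [0.089, -0.013, 0, 0, 0, 0.364]
    - [0.118, -0.017, 0, 0, 0, 0.485]
    - [0.148, -0.021, 0, 0, 0, 0.606]

```text
time: 4.2
tool_pos: [0.5308, 0.0756, 0.1185]
ee_rot: [-3.14, 0.005, 0.441]
wrist_force: [-0.3, 0.2, -0.1]
width: 0.0296
finger_force: 30.0
```

Call:
carry_out:
  commands:
    - [0.022, -0.02, 0, 0, 0, 0.121]
    - [0.044, -0.041, 0, 0, 0, 0.243]
    - [0.066, -0.061, 0, 0, 0, 0.364]
    - [0.088, -0.081, 0, 0, 0, 0.485]
    - [0.088, -0.081, 0, 0, 0, 0.485]

```text
time: 4.7
tool_pos: [0.5757, 0.1883, 0.1179]
ee_rot: [3.142, 0.005, -0.037]
wrist_force: [0.6, 0.5, -0.5]
width: 0.0298
finger_force: 30.0
```

```bash
python3 - <<'E'
from plan import *
s=snap('wrist','w3.png'); W=world(s); Z=W[...,2]
o=get_obs(); print(o['tool_pos'],o['ee_rot'],b2w(14,83))
np.savez('w3.npz',**s)
for nm,h,lo,hi in [('fence',.048,.042,.054),('top',.036,.028,.041),('held',.139,.12,.16)]:
    for r in rect(s,(Z>lo)&(Z<hi),h): print(nm,r)
E
```

```text
[0.57525181 0.18645155 0.1181749 ] [ 3.13993364  0.00501857 -0.035663  ] [577.61966031 184.8712897 ]
fence (419.1, 369.0, 28.9, 10.8, 4.4, array([113., 372.]))
fence (504.3, 375.8, 42.7, 30.6, 42.1, array([ 85., 291.]))
fence (587.3, 97.6, 280.8, 134.0, 87.9, array([394., 124.]))
fence (652.3, 391.4, 57.6, 23.1, -16.3, array([ 17., 102.]))
top (404.0, 374.2, 36.1, 18.7, -2.9, array([123., 379.]))
top (488.2, 163.9, 43.3, 7.0, -0.8, array([342., 293.]))
top (490.3, 218.2, 43.3, 7.0, -3.4, array([282., 293.]))
top (500.8, 380.7, 76.8, 64.7, -0.4, array([ 94., 281.]))
top (549.3, 89.3, 261.6, 172.0, 87.7, array([428., 188.]))
top (656.3, 392.5, 58.7, 28.7, -5.3, array([28., 97.]))
held (584.2, 190.3, 103.5, 59.1, 13.7, array([311., 240.]))
```

View pics/w3.png

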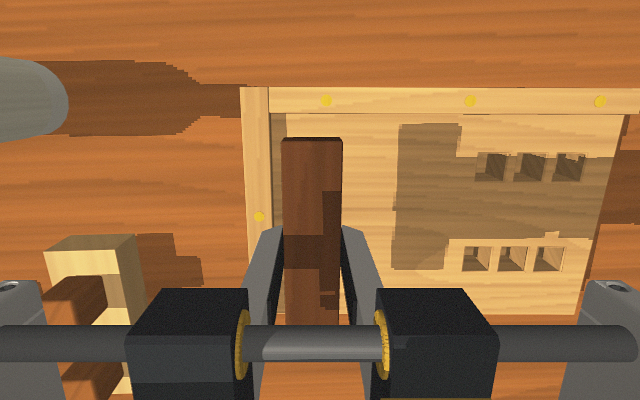

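Call:
carry_out:
  commands:
    - [0, 0.003, 0.02, 0, 0, 0]
    - [0, 0.006, 0.04, 0, 0, 0]
    - [0, 0.006, 0.06, 0, 0, 0]
    - [0, 0.006, 0.076, 0, 0, 0]
    - [0, 0.006, 0.076, 0, 0, 0]

```text
time: 5.25
tool_pos: [0.5728, 0.1775, 0.0409]
ee_rot: [3.139, 0.009, -0.039]
wrist_force: [0.2, -0.2, -2.6]
width: 0.03
finger_force: 30.0
```

Call:
carry_out:
  commands:
    - [0.001, 0, 0, 0, 0, 0]
    - [0.002, 0, 0, 0, 0, 0]
    - [0.003, 0, 0, 0, 0, 0]
    - [0.003, 0, 0, 0, 0, 0]
    - [0.003, 0, 0, 0, 0, 0]

```text
time: 5.75
tool_pos: [0.5797, 0.1795, 0.0461]
ee_rot: [-3.141, -0.001, -0.039]
wrist_force: [0.7, 0.7, -1.7]
width: 0.03
finger_force: 30.0
```

Call:
carry_out:
  commands:
    - [0.001, 0, 0, 0, 0, 0]
    - [0.002, 0, 0, 0, 0, 0]
    - [0.003, 0, 0, 0, 0, 0]
    - [0.003, 0, 0, 0, 0, 0]
    - [0.003, 0, 0, 0, 0, 0]

```text
time: 6.25
tool_pos: [0.5823, 0.1793, 0.0454]
ee_rot: [3.141, 0.0, -0.039]
wrist_force: [0.2, -0.2, -0.3]
width: 0.0297
finger_force: 30.0
```

Call:
carry_out:
  commands:
    - [0.001, 0, 0.002, 0, 0, 0]
    - [0.002, 0, 0.004, 0, 0, 0]
    - [0.003, 0, 0.004, 0, 0, 0]
    - [0.003, 0, 0.004, 0, 0, 0]
    - [0.003, 0, 0.004, 0, 0, 0]

```text
time: 6.75
tool_pos: [0.5827, 0.1794, 0.0406]
ee_rot: [3.141, 0.006, -0.039]
wrist_force: [-6.5, 0.8, 1.7]
width: 0.0298
finger_force: 30.0
```

```bash
python3 - <<'E'
from plan import *
s=snap('wrist','w4.png'); W=world(s); Z=W[...,2]
o=get_obs(); print(o['tool_pos'],o['ee_rot'],o['wrist_force'])
for nm,h,lo,hi in [('fence',.048,.045,.052),('slat',.056,.053,.07)]:
    for r in rect(s,(Z>lo)&(Z<hi),h): print(nm,r)
E
```

```text
[0.5827312  0.17935239 0.04058699] [ 3.14113953  0.00605316 -0.03894607] [-5.4521531   0.04327878  2.48037828]
fence (589.7, 157.4, 10.7, 4.6, 89.1, array([349., 230.]))
fence (592.0, 199.7, 11.4, 4.4, 78.9, array([273., 230.]))
fence (605.0, 126.2, 221.7, 101.7, 87.7, array([371., 146.]))
slat (588.7, 179.2, 106.2, 55.7, 13.0, array([312., 234.]))
```

View pics/w4.png

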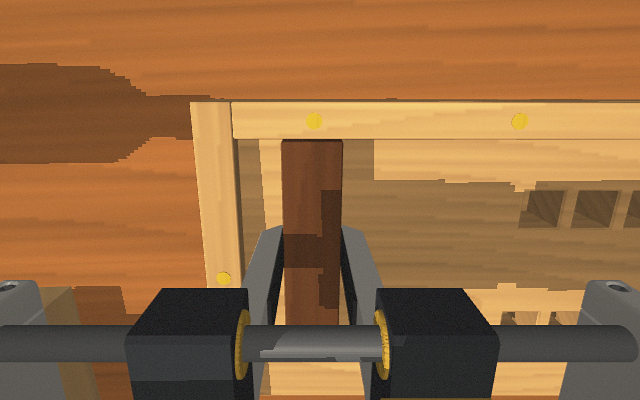

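Call:
carry_out:
  commands:
    - [-0.001, 0, 0.002, 0, 0, 0]
    - [-0.001, 0, 0.002, 0, 0, 0]
    - [-0.001, 0, 0.002, 0, 0, 0]
    - [-0.001, 0, 0.002, 0, 0, 0]
    - [-0.001, 0, 0.002, 0, 0, 0]
  jaw: 0.42

```text
time: 7.3
tool_pos: [0.5846, 0.1792, 0.0396]
ee_rot: [3.142, -0.001, -0.039]
wrist_force: [0.1, 0.1, -0.4]
width: 0.0392
finger_force: 0.0
```

Call:
carry_out:
  commands:
    - [0, 0, -0.015, 0, 0, 0]
    - [0, 0, -0.03, 0, 0, 0]
    - [0, 0, -0.045, 0, 0, 0]
    - [0, 0.018, -0.045, 0, 0, 0]
    - [0, 0.036, -0.045, 0, 0, 0]

```text
time: 7.8
tool_pos: [0.5835, 0.1421, 0.0858]
ee_rot: [3.141, -0.002, -0.038]
wrist_force: [-0.0, -0.3, -0.7]
width: 0.0395
finger_force: 0.0
```

Call:
carry_out:
  commands:
    - [0, 0, 0, 0, 0, 0]
    - [0, 0, 0, 0, 0, 0]
    - [0, 0, 0.015, 0, 0, 0]
    - [0, 0, 0.03, 0, 0, 0]
    - [0, 0, 0.043, 0, 0, 0]
  jaw: 0

```text
time: 8.3
tool_pos: [0.5816, 0.1434, 0.0386]
ee_rot: [3.141, 0.003, -0.039]
wrist_force: [-0.4, 0.8, 0.0]
width: 0.0029
finger_force: 0.0
```

Call:
carry_out:
  commands:
    - [0, 0, 0, 0, 0, 0]
    - [0, -0.008, 0, 0, 0, 0]
    - [0, -0.016, 0, 0, 0, 0]
    - [0, -0.024, 0, 0, 0, 0]
    - [0, -0.024, 0, 0, 0, 0]

```text
time: 8.8
tool_pos: [0.5842, 0.1689, 0.042]
ee_rot: [-3.141, -0.001, -0.037]
wrist_force: [-0.1, -1.5, 0.1]
width: 0.0003
finger_force: 0.0
```

Call:
carry_out:
  commands:
    - [0, -0.002, 0.001, 0, 0, 0]
    - [0, -0.004, 0.002, 0, 0, 0]
    - [0, -0.006, 0.002, 0, 0, 0]
    - [0, -0.006, 0.002, 0, 0, 0]
    - [0, -0.006, 0.002, 0, 0, 0]

```text
time: 9.3
tool_pos: [0.5841, 0.1733, 0.0394]
ee_rot: [-3.141, 0.0, -0.039]
wrist_force: [0.6, -0.1, 0.8]
width: 0.0004
finger_force: 0.0
```

Call:
carry_out:
  commands:
    - [0, -0.001, 0, 0, 0, 0]
    - [0, -0.002, 0, 0, 0, 0]
    - [0, -0.002, 0, 0, 0, 0]
    - [0, -0.002, 0, 0, 0, 0]
    - [0, -0.002, 0, 0, 0, 0]

```text
time: 9.8
tool_pos: [0.5842, 0.1753, 0.0394]
ee_rot: [3.142, 0.0, -0.039]
wrist_force: [0.4, 0.4, -0.2]
width: 0.0008
finger_force: 0.0
```

Call:
carry_out:
  commands:
    - [0, -0.001, 0, 0, 0, 0]
    - [0, -0.002, 0, 0, 0, 0]
    - [0, -0.002, 0, 0, 0, 0]
    - [0, -0.002, 0, 0, 0, 0]
    - [0, -0.002, 0, 0, 0, 0]

```text
time: 10.3
tool_pos: [0.5842, 0.1762, 0.0395]
ee_rot: [3.14, 0.0, -0.04]
wrist_force: [-0.4, -5.7, 1.2]
width: 0.0005
finger_force: 2.6
```

```bash
sed -i 's/^B=.*/B=np.array([560.3,99.3]); BY=-2.25/' plan.py; cat > see.py <<'E'
from plan import *
def see(save=None):
    s=snap('top',save); W=world(s); Z=W[...,2]
    hsv=cv2.cvtColor(s['img'],cv2.COLOR_RGB2HSV)
    for nm,(x0,x1,y0,y1),h,lo,hi in [('bench',(.3,.75,-.46,-.03),.016,.008,.024),('rib',(.3,.75,-.55,-.03),.028,.02,.04),('board',(.45,.66,-.06,.23),.052,.0495,.06),('dogs',(.3,.6,.33,.45),.074,.062,.09)]:
        m=(Z>lo)&(Z<hi)&(W[...,0]>x0)&(W[...,0]<x1)&(W[...,1]>y0)&(W[...,1]<y1)
        for r in rect(s,m,h):
            if r[2]*r[3]>500: print(nm,r[0],round(r[1]-3,1),r[2:5])
    return s
E
python3 - <<'E'
from see import *
see('top1.png')
y=82.2
plan([(584,170,39,BY),(584,170,100,BY),(502,-199,100,y),(502,-199,30,y),(502,-199,2.5,y,20)])
print('carry')
t=b2w(14.5,55); print(t)
plan([(502,-199,110,y,30),(*t,110,BY,30),(*t,110,BY),(*t,46,BY,30),(*t,39,BY,5)],start=(502,-199,2.5,y))
E
```

```text
bench 477.1 -416.8 (73.4, 22.4, 87.9)
bench 499.4 -350.2 (47.4, 23.9, -85.8)
bench 501.7 -199.2 (120.4, 31.3, 82.3)
bench 592.6 -381.9 (120.2, 31.4, 85.1)
bench 593.7 -199.4 (120.1, 31.5, 84.0)
bench 671.5 -204.3 (120.1, 32.4, 84.6)
bench 669.0 -320.5 (77.8, 24.1, 65.7)
bench 728.0 -345.8 (69.4, 26.5, 70.9)
bench 741.4 -135.4 (49.0, 12.8, -89.5)
rib 359.4 -402.9 (91.4, 50.7, 88.2)
rib 490.1 -399.1 (150.3, 15.8, 81.4)
rib 607.0 -550.8 (34.7, 15.2, 20.1)
rib 547.8 -39.0 (175.9, 9.0, 0.2)
rib 593.0 -503.3 (206.6, 54.0, 13.3)
rib 676.8 -318.5 (86.0, 35.8, 54.8)
rib 720.2 -351.8 (74.7, 35.1, 47.9)
rib 741.1 -135.1 (45.6, 14.8, 86.1)
board 552.9 205.8 (42.9, 31.9, -7.4)
dogs 320.0 341.9 (30.9, 30.8, 3.1)
dogs 422.5 381.8 (32.6, 28.6, -89.4)
dogs 496.1 381.5 (34.4, 32.1, -89.4)
[[0.0,0.006,0.0,0,0,-0.0],[0.0,0.006,-0.03,0,0,-0.0],[0.0,0.006,-0.061,0,0,-0.0],[-0.006,0.04,-0.061,0,0,-0.134],[-0.012,0.074,-0.061,0,0,-0.268]]
[[-0.015,0.031,0.0,0,0,-0.134],[-0.03,0.062,0.0,0,0,-0.268],[-0.045,0.093,0.0,0,0,-0.402],[-0.059,0.124,0.0,0,0,-0.536],[-0.074,0.155,0.0,0,0,-0.67]]
[[-0.031,0.015,0.0,0,
[... 292 characters left out ...]
0.0,-0.027,0,0,-0.0],[0.0,0.0,-0.054,0,0,-0.0],[0.0,0.0,-0.081,0,0,-0.0],[0.0,0.0,-0.108,0,0,-0.0],[0.028,0.002,-0.108,0,0,0.113]]
[[0.028,-0.001,0.0,0,0,0.113],[0.055,-0.002,0.0,0,0,0.227],[0.083,-0.003,0.0,0,0,0.34],[0.111,-0.004,0.0,0,0,0.454],[0.139,-0.006,0.0,0,0,0.567]]
[[0.023,-0.016,0.0,0,0,0.113],[0.046,-0.032,0.0,0,0,0.227],[0.068,-0.047,0.0,0,0,0.34],[0.091,-0.063,0.0,0,0,0.454],[0.114,-0.079,0.0,0,0,0.567]]
[[0.011,-0.026,0.0,0,0,0.113],[0.021,-0.051,0.0,0,0,0.227],[0.021,-0.051,0.0,0,0,0.227],[0.021,-0.051,0.021,0,0,0.227],[0.021,-0.051,0.043,0,0,0.227]]
[[0.0,0.0,0.021,0,0,-0.0],[0.0,0.0,0.025,0,0,-0.0],[0.0,0.0,0.028,0,0,-0.0],[0.0,0.0,0.028,0,0,-0.0],[0.0,0.0,0.028,0,0,-0.0]]
```

Call:
carry_out:
  commands:
    - [0, 0.006, 0, 0, 0, 0]
    - [0, 0.006, -0.03, 0, 0, 0]
    - [0, 0.006, -0.061, 0, 0, 0]
    - [-0.006, 0.04, -0.061, 0, 0, -0.134]
    - [-0.012, 0.074, -0.061, 0, 0, -0.268]

```text
time: 10.85
tool_pos: [0.5704, 0.1048, 0.1023]
ee_rot: [-3.14, -0.005, 0.237]
wrist_force: [-0.5, -0.7, -1.2]
width: 0.0004
finger_force: 0.0
```

Call:
carry_out:
  commands:
    - [-0.015, 0.031, 0, 0, 0, -0.134]
    - [-0.03, 0.062, 0, 0, 0, -0.268]
    - [-0.045, 0.093, 0, 0, 0, -0.402]
    - [-0.059, 0.124, 0, 0, 0, -0.536]
    - [-0.074, 0.155, 0, 0, 0, -0.67]
  jaw: 0.6

```text
time: 11.35
tool_pos: [0.5326, -0.0643, 0.1007]
ee_rot: [3.141, -0.003, 0.905]
wrist_force: [1.5, 0.1, 0.0]
width: 0.0371
finger_force: 0.0
```

Call:
carry_out:
  commands:
    - [-0.031, 0.015, 0, 0, 0, -0.134]
    - [-0.062, 0.03, 0, 0, 0, -0.268]
    - [-0.093, 0.045, 0, 0, 0, -0.402]
    - [-0.124, 0.06, 0, 0, 0, -0.536]
    - [-0.124, 0.06, 0.035, 0, 0, -0.536]

```text
time: 11.85
tool_pos: [0.506, -0.2035, 0.0708]
ee_rot: [3.128, 0.004, 1.433]
wrist_force: [0.8, 0.4, -0.9]
width: 0.0562
finger_force: 0.0
```

Call:
carry_out:
  commands:
    - [0, 0, 0.035, 0, 0, 0]
    - [0, 0, 0.049, 0, 0, 0]
    - [0, 0, 0.061, 0, 0, 0]
    - [0, 0, 0.061, 0, 0, 0]
    - [0, 0, 0.061, 0, 0, 0]

```text
time: 12.35
tool_pos: [0.5033, -0.1984, 0.0057]
ee_rot: [3.139, 0.0, 1.435]
wrist_force: [-0.1, -0.2, 0.7]
width: 0.0566
finger_force: 0.0
```

Call:
carry_out:
  commands:
    - [0, 0, 0, 0, 0, 0]
    - [0, 0, 0, 0, 0, 0]
    - [0, 0, 0, 0, 0, 0]
    - [0, 0, 0, 0, 0, 0]
    - [0, 0, 0, 0, 0, 0]
  jaw: 0

```text
time: 12.85
tool_pos: [0.5026, -0.1985, 0.0051]
ee_rot: [3.14, 0.0, 1.435]
wrist_force: [0.4, 0.8, 3.0]
width: 0.0294
finger_force: 30.0
```

Call:
carry_out:
  commands:
    - [0, 0, -0.027, 0, 0, 0]
    - [0, 0, -0.054, 0, 0, 0]
    - [0, 0, -0.081, 0, 0, 0]
    - [0, 0, -0.108, 0, 0, 0]
    - [0.028, 0.002, -0.108, 0, 0, 0.113]

```text
time: 13.35
tool_pos: [0.5102, -0.1741, 0.1173]
ee_rot: [3.133, 0.003, 1.315]
wrist_force: [0.5, 0.2, 0.2]
width: 0.0298
finger_force: 30.0
```

Call:
carry_out:
  commands:
    - [0.028, -0.001, 0, 0, 0, 0.113]
    - [0.055, -0.002, 0, 0, 0, 0.227]
    - [0.083, -0.003, 0, 0, 0, 0.34]
    - [0.111, -0.004, 0, 0, 0, 0.454]
    - [0.139, -0.006, 0, 0, 0, 0.567]

```text
time: 13.85
tool_pos: [0.5363, -0.0336, 0.1122]
ee_rot: [-3.141, 0.0, 0.75]
wrist_force: [-0.1, -0.2, -0.3]
width: 0.0299
finger_force: 30.0
```

Call:
carry_out:
  commands:
    - [0.023, -0.016, 0, 0, 0, 0.113]
    - [0.046, -0.032, 0, 0, 0, 0.227]
    - [0.068, -0.047, 0, 0, 0, 0.34]
    - [0.091, -0.063, 0, 0, 0, 0.454]
    - [0.114, -0.079, 0, 0, 0, 0.567]

```text
time: 14.35
tool_pos: [0.5652, 0.102, 0.112]
ee_rot: [3.142, 0.001, 0.183]
wrist_force: [0.4, 0.2, 0.3]
width: 0.0296
finger_force: 30.0
```

Call:
carry_out:
  commands:
    - [0.011, -0.026, 0, 0, 0, 0.113]
    - [0.021, -0.051, 0, 0, 0, 0.227]
    - [0.021, -0.051, 0, 0, 0, 0.227]
    - [0.021, -0.051, 0, 0, 0, 0.227]
    - [0.021, -0.051, 0, 0, 0, 0.227]

```text
time: 14.85
tool_pos: [0.5762, 0.154, 0.1122]
ee_rot: [3.141, 0.001, -0.039]
wrist_force: [-0.1, -0.3, -0.2]
width: 0.0297
finger_force: 30.0
```

```bash
python3 - <<'E'
from plan import *
s=snap('wrist','w5.png')
t=b2w(14.5,55)
plan([(*t,46,BY,30),(*t,38.5,BY,5)])
print('push'); u=b2w(16,55-36); f=b2w(16,107.5-60); f2=b2w(16,107.5-60-6)
print(u,f)
plan([(*t,85,BY,20),(*u,85,BY,20)],start=(*t,38.5,BY))
plan([(*u,85,BY),(*u,85,BY,20),(*u,39.5,BY,20),(*f2,39.5,BY,8),(*f,39.5,BY,2)],start=(*u,85,BY))
E
```

```text
[[0.0,0.0,0.022,0,0,-0.0],[0.0,0.0,0.044,0,0,-0.0],[0.001,0.0,0.066,0,0,-0.0],[0.001,0.0,0.07,0,0,-0.0],[0.001,0.0,0.074,0,0,-0.0]]
push
[577.03360108 117.65719464] [578.15250583 146.13522217]
[[0.0,0.0,-0.015,0,0,-0.0],[0.0,0.0,-0.031,0,0,-0.0],[0.0,0.0,-0.046,0,0,-0.0],[0.001,0.018,-0.046,0,0,-0.0],[0.001,0.036,-0.046,0,0,-0.0]]
[[0.0,0.0,0.0,0,0,-0.0],[0.0,0.0,0.0,0,0,-0.0],[0.0,0.0,0.015,0,0,-0.0],[0.0,0.0,0.03,0,0,-0.0],[0.0,0.0,0.045,0,0,-0.0]]
[[0.0,-0.008,0.0,0,0,-0.0],[0.0,-0.015,0.0,0,0,-0.0],[0.0,-0.022,0.0,0,0,-0.0],[0.0,-0.024,0.0,0,0,-0.0],[0.0,-0.027,0.0,0,0,-0.0]]
[[0.0,-0.002,0.0,0,0,-0.0],[0.0,-0.002,0.0,0,0,-0.0],[0.0,-0.002,0.0,0,0,-0.0],[0.0,-0.002,0.0,0,0,-0.0],[0.0,-0.002,0.0,0,0,-0.0]]
```

View pics/w5.png

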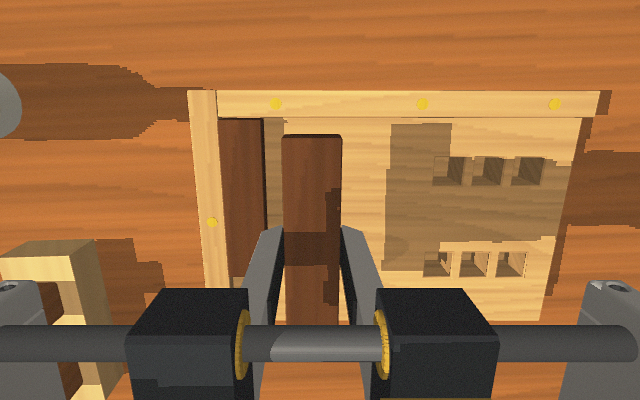

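Call:
carry_out:
  commands:
    - [0, 0, 0.022, 0, 0, 0]
    - [0, 0, 0.044, 0, 0, 0]
    - [0.001, 0, 0.06, 0, 0, 0]
    - [0.001, 0, 0.069, 0, 0, 0]
    - [0.001, 0, 0.069, 0, 0, 0]

```text
time: 15.4
tool_pos: [0.5769, 0.1543, 0.0424]
ee_rot: [3.141, 0.002, -0.04]
wrist_force: [-0.6, -0.0, -0.7]
width: 0.0296
finger_force: 30.0
```

Call:
carry_out:
  commands:
    - [0, 0, 0.001, 0, 0, 0]
    - [0, 0, 0.001, 0, 0, 0]
    - [0, 0, 0.001, 0, 0, 0]
    - [0, 0, 0.001, 0, 0, 0]
    - [0, 0, 0.001, 0, 0, 0]
  jaw: 0.42

```text
time: 15.9
tool_pos: [0.5777, 0.155, 0.0429]
ee_rot: [-3.142, -0.001, -0.039]
wrist_force: [-0.1, -0.0, -0.0]
width: 0.0394
finger_force: 0.0
```

Call:
carry_out:
  commands:
    - [0, 0, -0.015, 0, 0, 0]
    - [0, 0, -0.03, 0, 0, 0]
    - [0, 0, -0.046, 0, 0, 0]
    - [0.001, 0.018, -0.046, 0, 0, 0]
    - [0.001, 0.036, -0.046, 0, 0, 0]

```text
time: 16.4
tool_pos: [0.5785, 0.1191, 0.0917]
ee_rot: [-3.141, -0.005, -0.038]
wrist_force: [-0.3, -0.8, 0.1]
width: 0.0395
finger_force: 0.0
```

Call:
carry_out:
  commands:
    - [0, 0, 0, 0, 0, 0]
    - [0, 0, 0, 0, 0, 0]
    - [0, 0, 0.015, 0, 0, 0]
    - [0, 0, 0.03, 0, 0, 0]
    - [0, 0, 0.047, 0, 0, 0]
  jaw: 0

```text
time: 16.9
tool_pos: [0.5763, 0.1195, 0.0395]
ee_rot: [3.141, 0.001, -0.038]
wrist_force: [-1.1, 0.3, -0.6]
width: 0.003
finger_force: 0.0
```

Call:
carry_out:
  commands:
    - [0, -0.008, 0, 0, 0, 0]
    - [0, -0.016, 0, 0, 0, 0]
    - [0, -0.022, 0, 0, 0, 0]
    - [0, -0.024, 0, 0, 0, 0]
    - [0, -0.024, 0, 0, 0, 0]

```text
time: 17.4
tool_pos: [0.5782, 0.1436, 0.042]
ee_rot: [-3.141, -0.001, -0.038]
wrist_force: [0.2, -0.9, -0.4]
width: 0.0006
finger_force: 0.0
```

Call:
carry_out:
  commands:
    - [0, -0.001, 0, 0, 0, 0]
    - [0, -0.002, 0, 0, 0, 0]
    - [0, -0.003, 0, 0, 0, 0]
    - [0, -0.003, 0, 0, 0, 0]
    - [0, -0.003, 0, 0, 0, 0]

```text
time: 17.9
tool_pos: [0.5782, 0.1457, 0.0415]
ee_rot: [3.141, -0.0, -0.039]
wrist_force: [0.2, -0.7, -0.7]
width: 0.0007
finger_force: 0.3
```

Call:
carry_out:
  commands:
    - [0, -0.001, 0, 0, 0, 0]
    - [0, -0.002, 0, 0, 0, 0]
    - [0, -0.002, 0, 0, 0, 0]
    - [0, -0.002, 0, 0, 0, 0]
    - [0, -0.002, 0, 0, 0, 0]

```text
time: 18.4
tool_pos: [0.5782, 0.1465, 0.0415]
ee_rot: [3.139, 0.0, -0.04]
wrist_force: [0.7, -4.5, 1.3]
width: 0.0003
finger_force: 2.5
```

```bash
cat > cyc.py <<'E'
from see import *
import sys
x,y,yaw,k=map(float,sys.argv[1:5])
see()
p=get_obs()['tool_pos']*1000; print('at',p.round(1))
plan([(p[0],p[1]-6,41,BY),(p[0],p[1]-6,100,BY),(x,y,100,yaw),(x,y,30,yaw),(x,y,3,yaw,20)])
print('carry')
t=b2w(14.5,115-30*k)
plan([(x,y,110,yaw,30),(*t,110,BY,30)],start=(x,y,3,yaw))
print('aim',t,'push end',b2w(15,107.5-30*k))
E
python3 cyc.py 593.7 -199.4 84 3
```

```text
bench 491.1 -402.0 (124.1, 20.6, 79.4)
bench 592.3 -381.9 (120.2, 31.9, 85.1)
bench 593.7 -199.5 (119.8, 31.5, 84.0)
bench 671.0 -204.2 (120.2, 33.4, 85.1)
bench 676.2 -314.3 (81.4, 29.4, 49.2)
bench 718.6 -361.2 (64.7, 20.8, 34.3)
bench 741.4 -135.4 (48.9, 12.8, -89.5)
rib 359.5 -401.6 (94.1, 50.7, 88.1)
rib 490.3 -399.6 (149.3, 15.3, 81.4)
rib 547.8 -39.0 (175.9, 9.0, 0.2)
rib 594.1 -503.5 (204.3, 52.2, 13.5)
rib 676.8 -318.5 (86.0, 35.8, 54.8)
rib 721.6 -353.8 (72.5, 33.4, 49.8)
rib 741.1 -137.6 (49.0, 14.6, -85.5)
board 550.8 188.2 (60.2, 54.7, -82.3)
dogs 319.9 341.9 (30.8, 30.8, -86.9)
dogs 422.5 381.7 (32.7, 28.6, -89.4)
dogs 496.1 381.4 (34.6, 32.1, -89.4)
at [578.2 146.4  41.5]
[[0.0,0.006,0.001,0,0,-0.0],[0.0,0.006,-0.029,0,0,-0.0],[0.0,0.006,-0.058,0,0,-0.0],[0.003,0.037,-0.058,0,0,-0.137],[0.006,0.068,-0.058,0,0,-0.274]]
[[-0.006,0.03,0.0,0,0,-0.137],[-0.012,0.061,0.0,0,0,-0.274],[-0.017,0.091,0.0,0,0,-0.411],[-0.023,0.122,0.0,0,0,-0.547],[-0.029,0.152,0.0,0,0,-0.684]]
[[-0.024,0.02,0.0,0,0,-0.137],[-0.047,0.04,0.0,0,0,-0.274],[-0.071,0.06,0.0,0,0,-0.411],[-0.095,0.079,0.0,0,0,-0.547],[-0.095,0.079,0.035,0,0,-0.547]]
[[0.0,0.0,0.035,0,0,-0.0],[0.0,0.0,0.048,0,0,-0.0],[0.0,0.0,0.062,0,0,-0.0],[0.0,0.0,0.062,0,0,-0.0],[0.0,0.0,0.062,0,0,-0.0]]
carry
[[0.0,0.0,-0.027,0,0,-0.0],[0.0,0.0,-0.054,0,0,-0.0],[0.0,0.0,-0.08,0,0,-0.0],[0.0,0.0,-0.107,0,0,-0.0],[0.029,-0.005,-0.107,0,0,0.137]]
[[0.028,-0.009,0.0,0,0,0.137],[0.056,-0.017,0.0,0,0,0.274],[0.084,-0.026,0.0,0,0,0.411],[0.113,-0.034,0.0,0,0,0.547],[0.141,-0.043,0.0,0,0,0.684]]
[[0.016,-0.024,0.0,0,0,0.137],[0.033,-0.049,0.0,0,0,0.274],[0.049,-0.073,0.0,0,0,0.411],[0.065,-0.098,0.0,0,0,0.547],[0.082,-0.122,0.0,0,0,0.684]]
aim [575.77031642 123.71145858] push end [575.97548232 116.1976109 ]
```

Call:
carry_out:
  commands:
    - [0, 0.006, 0.001, 0, 0, 0]
    - [0, 0.006, -0.029, 0, 0, 0]
    - [0, 0.006, -0.058, 0, 0, 0]
    - [0.003, 0.037, -0.058, 0, 0, -0.137]
    - [0.006, 0.068, -0.058, 0, 0, -0.274]

```text
time: 18.95
tool_pos: [0.5824, 0.0805, 0.101]
ee_rot: [-3.141, -0.004, 0.243]
wrist_force: [0.4, 0.3, 0.7]
width: 0.0006
finger_force: 0.0
```

Call:
carry_out:
  commands:
    - [-0.006, 0.03, 0, 0, 0, -0.137]
    - [-0.012, 0.061, 0, 0, 0, -0.274]
    - [-0.017, 0.091, 0, 0, 0, -0.411]
    - [-0.023, 0.122, 0, 0, 0, -0.547]
    - [-0.029, 0.152, 0, 0, 0, -0.684]
  jaw: 0.6

```text
time: 19.45
tool_pos: [0.5887, -0.0755, 0.0992]
ee_rot: [-3.141, -0.002, 0.925]
wrist_force: [0.2, -0.0, -0.2]
width: 0.0371
finger_force: 0.0
```

Call:
carry_out:
  commands:
    - [-0.024, 0.02, 0, 0, 0, -0.137]
    - [-0.047, 0.04, 0, 0, 0, -0.274]
    - [-0.071, 0.06, 0, 0, 0, -0.411]
    - [-0.095, 0.079, 0, 0, 0, -0.547]
    - [-0.095, 0.079, 0.035, 0, 0, -0.547]

```text
time: 19.95
tool_pos: [0.5978, -0.2035, 0.0698]
ee_rot: [3.129, 0.004, 1.464]
wrist_force: [0.5, 0.7, 0.3]
width: 0.0566
finger_force: 0.0
```

Call:
carry_out:
  commands:
    - [0, 0, 0.035, 0, 0, 0]
    - [0, 0, 0.05, 0, 0, 0]
    - [0, 0, 0.063, 0, 0, 0]
    - [0, 0, 0.063, 0, 0, 0]
    - [0, 0, 0.063, 0, 0, 0]

```text
time: 20.45
tool_pos: [0.5948, -0.1982, 0.0025]
ee_rot: [3.139, 0.0, 1.466]
wrist_force: [0.1, -0.4, -0.1]
width: 0.0568
finger_force: 0.0
```

Call:
carry_out:
  commands:
    - [0, 0, 0, 0, 0, 0]
    - [0, 0, 0, 0, 0, 0]
    - [0, 0, 0, 0, 0, 0]
    - [0, 0, 0, 0, 0, 0]
    - [0, 0, 0, 0, 0, 0]
  jaw: 0

```text
time: 20.95
tool_pos: [0.5941, -0.1984, 0.0018]
ee_rot: [3.141, 0.0, 1.466]
wrist_force: [0.2, 0.2, 1.1]
width: 0.0296
finger_force: 30.0
```

Call:
carry_out:
  commands:
    - [0, 0, -0.027, 0, 0, 0]
    - [0, 0, -0.054, 0, 0, 0]
    - [0, 0, -0.08, 0, 0, 0]
    - [0, 0, -0.107, 0, 0, 0]
    - [0.029, -0.005, -0.107, 0, 0, 0.137]

```text
time: 21.45
tool_pos: [0.5945, -0.1726, 0.1136]
ee_rot: [3.132, 0.003, 1.321]
wrist_force: [0.8, 0.8, -0.6]
width: 0.0298
finger_force: 30.0
```

Call:
carry_out:
  commands:
    - [0.028, -0.009, 0, 0, 0, 0.137]
    - [0.056, -0.017, 0, 0, 0, 0.274]
    - [0.084, -0.026, 0, 0, 0, 0.411]
    - [0.113, -0.034, 0, 0, 0, 0.547]
    - [0.141, -0.043, 0, 0, 0, 0.684]

```text
time: 21.95
tool_pos: [0.5836, -0.0206, 0.1082]
ee_rot: [-3.141, 0.0, 0.639]
wrist_force: [1.0, 0.4, 0.5]
width: 0.0296
finger_force: 30.0
```

Call:
carry_out:
  commands:
    - [0.016, -0.024, 0, 0, 0, 0.137]
    - [0.033, -0.049, 0, 0, 0, 0.274]
    - [0.049, -0.073, 0, 0, 0, 0.411]
    - [0.065, -0.098, 0, 0, 0, 0.547]
    - [0.082, -0.122, 0, 0, 0, 0.684]

```text
time: 22.45
tool_pos: [0.5756, 0.1261, 0.1082]
ee_rot: [3.141, 0.001, -0.045]
wrist_force: [0.6, -0.4, -1.2]
width: 0.03
finger_force: 30.0
```

Call:
carry_out:
  commands:
    - [0, 0, 0, 0, 0, 0]
    - [0, 0, 0, 0, 0, 0]
    - [0, 0, 0, 0, 0, 0]
    - [0, 0, 0, 0, 0, 0]
    - [0, 0, 0, 0, 0, 0]

```text
time: 22.95
tool_pos: [0.5763, 0.1239, 0.1084]
ee_rot: [3.141, 0.0, -0.04]
wrist_force: [-0.4, -0.4, -0.6]
width: 0.0297
finger_force: 30.0
```

Call:
carry_out:
  commands:
    - [0, 0, 0.022, 0, 0, 0]
    - [0, 0, 0.044, 0, 0, 0]
    - [0, 0, 0.06, 0, 0, 0]
    - [0, 0, 0.069, 0, 0, 0]
    - [0, 0, 0.069, 0, 0, 0]

```text
time: 23.45
tool_pos: [0.5758, 0.1244, 0.0388]
ee_rot: [3.141, 0.001, -0.04]
wrist_force: [-0.8, 0.4, -0.5]
width: 0.0298
finger_force: 30.0
```

Call:
carry_out:
  commands:
    - [0, 0, 0.001, 0, 0, 0]
    - [0, 0, 0.001, 0, 0, 0]
    - [0, 0, 0.001, 0, 0, 0]
    - [0, 0, 0.001, 0, 0, 0]
    - [0, 0, 0.001, 0, 0, 0]
  jaw: 0.42

```text
time: 23.95
tool_pos: [0.5763, 0.1251, 0.0388]
ee_rot: [-3.142, -0.001, -0.039]
wrist_force: [0.7, 0.2, 0.5]
width: 0.0393
finger_force: 0.0
```

Call:
carry_out:
  commands:
    - [0, 0, -0.015, 0, 0, 0]
    - [0, 0, -0.03, 0, 0, 0]
    - [0, 0, -0.046, 0, 0, 0]
    - [0, 0.018, -0.046, 0, 0, 0]
    - [0, 0.036, -0.046, 0, 0, 0]

```text
time: 24.45
tool_pos: [0.5761, 0.0892, 0.0877]
ee_rot: [-3.141, -0.005, -0.038]
wrist_force: [-0.1, -0.1, -0.7]
width: 0.0399
finger_force: 0.0
```

Call:
carry_out:
  commands:
    - [0, 0, 0, 0, 0, 0]
    - [0, 0, 0, 0, 0, 0]
    - [0, 0, 0.015, 0, 0, 0]
    - [0, 0, 0.03, 0, 0, 0]
    - [0, 0, 0.045, 0, 0, 0]
  jaw: 0

```text
time: 24.95
tool_pos: [0.5738, 0.0896, 0.0372]
ee_rot: [3.141, 0.002, -0.038]
wrist_force: [-0.0, -1.0, 0.4]
width: 0.0028
finger_force: 0.0
```

Call:
carry_out:
  commands:
    - [0, -0.008, 0, 0, 0, 0]
    - [0, -0.016, 0, 0, 0, 0]
    - [0, -0.022, 0, 0, 0, 0]
    - [0, -0.025, 0, 0, 0, 0]
    - [0, -0.025, 0, 0, 0, 0]

```text
time: 25.45
tool_pos: [0.5756, 0.1147, 0.0393]
ee_rot: [-3.142, 0.0, -0.038]
wrist_force: [0.3, -0.3, 0.7]
width: 0.0004
finger_force: 0.0
```

Call:
carry_out:
  commands:
    - [0, -0.001, 0, 0, 0, 0]
    - [0, -0.002, 0, 0, 0, 0]
    - [0, -0.003, 0, 0, 0, 0]
    - [0, -0.003, 0, 0, 0, 0]
    - [0, -0.003, 0, 0, 0, 0]

```text
time: 25.95
tool_pos: [0.5758, 0.1164, 0.0395]
ee_rot: [3.141, -0.0, -0.04]
wrist_force: [-0.0, -2.3, 0.9]
width: 0.0007
finger_force: 1.1
```

Call:
carry_out:
  commands:
    - [0, -0.001, 0, 0, 0, 0]
    - [0, -0.002, 0, 0, 0, 0]
    - [0, -0.002, 0, 0, 0, 0]
    - [0, -0.002, 0, 0, 0, 0]
    - [0, -0.002, 0, 0, 0, 0]

```text
time: 26.45
tool_pos: [0.5758, 0.1165, 0.0396]
ee_rot: [3.137, 0.0, -0.04]
wrist_force: [-1.4, -8.6, 1.3]
width: 0.0002
finger_force: 3.6
```

```bash
python3 cyc.py 671.5 -204.3 84.8 4
```

```text
bench 483.9 -408.3 (79.2, 17.6, 76.1)
bench 592.7 -381.1 (121.9, 31.8, 84.8)
bench 667.6 -319.3 (69.6, 19.2, 63.6)
bench 671.2 -204.2 (120.2, 33.2, 85.1)
bench 723.6 -348.8 (73.9, 31.7, 62.3)
bench 741.4 -133.9 (52.0, 12.8, -89.5)
rib 359.5 -401.6 (94.1, 50.7, 87.9)
rib 490.4 -399.6 (149.3, 15.9, 81.9)
rib 547.8 -39.0 (175.9, 9.0, 0.2)
rib 592.5 -503.0 (202.1, 52.1, 14.0)
rib 677.1 -318.7 (86.0, 34.9, 54.8)
rib 723.3 -363.2 (58.2, 18.3, 37.7)
rib 744.0 -133.7 (48.6, 15.6, 84.4)
board 547.2 157.6 (55.7, 51.3, -88.6)
dogs 319.9 341.9 (30.8, 30.8, -86.9)
dogs 422.5 381.9 (32.3, 28.6, -89.4)
dogs 496.1 381.9 (33.7, 32.1, -89.4)
at [575.8 116.5  39.6]
[[0.0,0.006,-0.001,0,0,-0.001],[0.0,0.006,-0.031,0,0,-0.001],[0.0,0.006,-0.06,0,0,-0.001],[0.01,0.034,-0.06,0,0,-0.139],[0.02,0.062,-0.06,0,0,-0.277]]
[[0.002,0.03,0.0,0,0,-0.138],[0.003,0.06,0.0,0,0,-0.276],[0.005,0.09,0.0,0,0,-0.414],[0.007,0.119,0.0,0,0,-0.552],[0.009,0.149,0.0,0,0,-0.691]]
[[-0.018,0.024,0.0,0,0,-0.138],[-0.035,0.048,0.0,0,0,-0.276],[-0.053,0.072,0.0,0,0,-0.414],[-0.071,0.096,0.0,0,0,-0.552],[-0.071,0.096,0.035,0,0,-0.552]]
[[0.0,0.0,0.035,0,0,-0.0],[0.0,0.0,0.048,0,0,-0.0],[0.0,0.0,0.062,0,0,-0.0],[0.0,0.0,0.062,0,0,-0.0],[0.0,0.0,0.062,0,0,-0.0]]
carry
[[0.0,0.0,-0.027,0,0,-0.0],[0.0,0.0,-0.054,0,0,-0.0],[0.0,0.0,-0.08,0,0,-0.0],[0.0,0.0,-0.107,0,0,-0.0],[0.026,-0.011,-0.107,0,0,0.138]]
[[0.024,-0.015,0.0,0,0,0.138],[0.049,-0.029,0.0,0,0,0.276],[0.073,-0.044,0.0,0,0,0.414],[0.098,-0.059,0.0,0,0,0.552],[0.122,-0.074,0.0,0,0,0.691]]
[[0.009,-0.027,0.0,0,0,0.138],[0.019,-0.054,0.0,0,0,0.276],[0.028,-0.081,0.0,0,0,0.414],[0.038,-0.108,0.0,0,0,0.552],[0.047,-0.134,0.0,0,0,0.691]]
aim [574.59252195  93.73458749] push end [574.79768785  86.22073981]
```

Call:
carry_out:
  commands:
    - [0, 0.006, -0.001, 0, 0, 0]
    - [0, 0.006, -0.031, 0, 0, 0]
    - [0, 0.006, -0.06, 0, 0, 0]
    - [0.01, 0.034, -0.06, 0, 0, -0.139]
    - [0.02, 0.062, -0.06, 0, 0, -0.277]

```text
time: 27.0
tool_pos: [0.5947, 0.0571, 0.1015]
ee_rot: [-3.141, -0.005, 0.246]
wrist_force: [0.3, -0.2, -0.6]
width: 0.0002
finger_force: 0.0
```

Call:
carry_out:
  commands:
    - [0.002, 0.03, 0, 0, 0, -0.138]
    - [0.003, 0.06, 0, 0, 0, -0.276]
    - [0.005, 0.09, 0, 0, 0, -0.414]
    - [0.007, 0.119, 0, 0, 0, -0.552]
    - [0.009, 0.149, 0, 0, 0, -0.691]
  jaw: 0.6

```text
time: 27.5
tool_pos: [0.6378, -0.0867, 0.0995]
ee_rot: [-3.141, -0.002, 0.935]
wrist_force: [0.7, -0.3, 0.6]
width: 0.0373
finger_force: 0.0
```

Call:
carry_out:
  commands:
    - [-0.018, 0.024, 0, 0, 0, -0.138]
    - [-0.035, 0.048, 0, 0, 0, -0.276]
    - [-0.053, 0.072, 0, 0, 0, -0.414]
    - [-0.071, 0.096, 0, 0, 0, -0.552]
    - [-0.071, 0.096, 0.035, 0, 0, -0.552]

```text
time: 28.0
tool_pos: [0.6764, -0.2059, 0.0706]
ee_rot: [3.128, 0.004, 1.479]
wrist_force: [-0.0, -0.3, 0.6]
width: 0.0563
finger_force: 0.0
```

Call:
carry_out:
  commands:
    - [0, 0, 0.035, 0, 0, 0]
    - [0, 0, 0.05, 0, 0, 0]
    - [0, 0, 0.063, 0, 0, 0]
    - [0, 0, 0.063, 0, 0, 0]
    - [0, 0, 0.063, 0, 0, 0]

```text
time: 28.5
tool_pos: [0.6728, -0.2007, 0.0029]
ee_rot: [3.139, 0.0, 1.481]
wrist_force: [0.7, -0.7, 0.7]
width: 0.0563
finger_force: 0.0
```

Call:
carry_out:
  commands:
    - [0, 0, 0, 0, 0, 0]
    - [0, 0, 0, 0, 0, 0]
    - [0, 0, 0, 0, 0, 0]
    - [0, 0, 0, 0, 0, 0]
    - [0, 0, 0, 0, 0, 0]
  jaw: 0

```text
time: 29.0
tool_pos: [0.672, -0.2008, 0.0018]
ee_rot: [3.141, 0.0, 1.481]
wrist_force: [1.1, 0.2, 0.5]
width: 0.0297
finger_force: 30.0
```

Call:
carry_out:
  commands:
    - [0, 0, -0.027, 0, 0, 0]
    - [0, 0, -0.054, 0, 0, 0]
    - [0, 0, -0.08, 0, 0, 0]
    - [0, 0, -0.107, 0, 0, 0]
    - [0.026, -0.011, -0.107, 0, 0, 0.138]

```text
time: 29.5
tool_pos: [0.6657, -0.1776, 0.1138]
ee_rot: [3.132, 0.003, 1.336]
wrist_force: [0.5, 0.8, -0.1]
width: 0.0299
finger_force: 30.0
```

Call:
carry_out:
  commands:
    - [0.024, -0.015, 0, 0, 0, 0.138]
    - [0.049, -0.029, 0, 0, 0, 0.276]
    - [0.073, -0.044, 0, 0, 0, 0.414]
    - [0.098, -0.059, 0, 0, 0, 0.552]
    - [0.122, -0.074, 0, 0, 0, 0.691]

```text
time: 30.0
tool_pos: [0.6178, -0.0372, 0.1082]
ee_rot: [-3.141, 0.0, 0.646]
wrist_force: [0.3, 0.4, -0.9]
width: 0.0298
finger_force: 30.0
```

Call:
carry_out:
  commands:
    - [0.009, -0.027, 0, 0, 0, 0.138]
    - [0.019, -0.054, 0, 0, 0, 0.276]
    - [0.028, -0.081, 0, 0, 0, 0.414]
    - [0.038, -0.108, 0, 0, 0, 0.552]
    - [0.047, -0.134, 0, 0, 0, 0.691]

```text
time: 30.5
tool_pos: [0.5739, 0.0979, 0.1083]
ee_rot: [3.142, 0.001, -0.045]
wrist_force: [0.8, -0.9, 0.4]
width: 0.0293
finger_force: 30.0
```

Call:
carry_out:
  commands:
    - [0, 0, 0, 0, 0, 0]
    - [0, 0, 0, 0, 0, 0]
    - [0, 0, 0, 0, 0, 0]
    - [0, 0, 0, 0, 0, 0]
    - [0, 0, 0, 0, 0, 0]

```text
time: 31.0
tool_pos: [0.5749, 0.0957, 0.1083]
ee_rot: [3.141, 0.0, -0.04]
wrist_force: [1.3, 0.1, -0.3]
width: 0.0295
finger_force: 30.0
```

Call:
carry_out:
  commands:
    - [0.001, 0.001, 0.022, 0, 0, 0]
    - [0.003, 0.002, 0.044, 0, 0, 0]
    - [0.004, 0.002, 0.06, 0, 0, 0]
    - [0.004, 0.002, 0.069, 0, 0, 0]
    - [0.004, 0.002, 0.069, 0, 0, 0]

```text
time: 31.5
tool_pos: [0.5782, 0.0941, 0.0387]
ee_rot: [3.141, 0.001, -0.04]
wrist_force: [0.9, 0.3, 0.0]
width: 0.0299
finger_force: 30.0
```

Call:
carry_out:
  commands:
    - [0, 0, 0.001, 0, 0, 0]
    - [0, 0, 0.001, 0, 0, 0]
    - [0, 0, 0.001, 0, 0, 0]
    - [0, 0, 0.001, 0, 0, 0]
    - [0, 0, 0.001, 0, 0, 0]
  jaw: 0.42

```text
time: 32.0
tool_pos: [0.5787, 0.0946, 0.0388]
ee_rot: [3.142, -0.001, -0.039]
wrist_force: [0.7, -0.1, -0.8]
width: 0.0394
finger_force: 0.0
```

Call:
carry_out:
  commands:
    - [0, 0, -0.015, 0, 0, 0]
    - [0, 0, -0.03, 0, 0, 0]
    - [0, 0, -0.046, 0, 0, 0]
    - [-0.002, 0.018, -0.046, 0, 0, 0]
    - [-0.004, 0.036, -0.046, 0, 0, 0]

```text
time: 32.5
tool_pos: [0.5745, 0.0588, 0.0876]
ee_rot: [-3.142, -0.005, -0.038]
wrist_force: [0.2, -0.5, 0.3]
width: 0.0398
finger_force: 0.0
```

Call:
carry_out:
  commands:
    - [0, 0, 0, 0, 0, 0]
    - [0, 0, 0, 0, 0, 0]
    - [0, 0, 0.015, 0, 0, 0]
    - [0, 0, 0.03, 0, 0, 0]
    - [0, 0, 0.045, 0, 0, 0]
  jaw: 0

```text
time: 33.0
tool_pos: [0.5723, 0.0594, 0.0372]
ee_rot: [3.142, 0.002, -0.038]
wrist_force: [-0.5, -0.0, 0.8]
width: 0.0027
finger_force: 0.0
```

Call:
carry_out:
  commands:
    - [0, -0.008, 0, 0, 0, 0]
    - [0, -0.016, 0, 0, 0, 0]
    - [0, -0.022, 0, 0, 0, 0]
    - [0, -0.025, 0, 0, 0, 0]
    - [0, -0.025, 0, 0, 0, 0]

```text
time: 33.5
tool_pos: [0.574, 0.0845, 0.0393]
ee_rot: [-3.142, 0.0, -0.038]
wrist_force: [0.3, -0.3, 0.5]
width: 0.0004
finger_force: 0.0
```

Call:
carry_out:
  commands:
    - [0, -0.001, 0, 0, 0, 0]
    - [0, -0.002, 0, 0, 0, 0]
    - [0, -0.003, 0, 0, 0, 0]
    - [0, -0.003, 0, 0, 0, 0]
    - [0, -0.003, 0, 0, 0, 0]

```text
time: 34.0
tool_pos: [0.5742, 0.0864, 0.0395]
ee_rot: [3.141, -0.0, -0.039]
wrist_force: [0.4, -1.0, 0.1]
width: 0.0009
finger_force: 0.5
```

Call:
carry_out:
  commands:
    - [0, -0.001, 0, 0, 0, 0]
    - [0, -0.002, 0, 0, 0, 0]
    - [0, -0.002, 0, 0, 0, 0]
    - [0, -0.002, 0, 0, 0, 0]
    - [0, -0.002, 0, 0, 0, 0]

```text
time: 34.5
tool_pos: [0.5743, 0.0865, 0.0396]
ee_rot: [3.137, 0.0, -0.04]
wrist_force: [-1.3, -5.7, 1.3]
width: 0.0006
finger_force: 3.1
```

```bash
python3 cyc.py 592.5 -382 85 5 | grep -v rib
```

```text
bench 491.6 -404.4 (118.4, 21.9, 83.5)
bench 592.8 -381.8 (119.8, 32.3, 86.5)
bench 668.8 -315.2 (68.2, 18.3, 56.4)
bench 720.2 -359.3 (67.7, 24.7, 38.7)
bench 743.0 -136.9 (52.1, 16.1, -89.5)
board 544.6 126.9 (52.8, 51.2, -88.8)
board 581.3 207.0 (120.8, 35.1, 1.9)
dogs 319.9 341.9 (31.0, 30.8, 3.1)
dogs 422.5 381.7 (32.7, 28.6, -89.4)
dogs 496.1 381.6 (34.3, 32.1, -89.4)
at [574.3  86.5  39.6]
[[0.0,0.006,-0.001,0,0,-0.001],[0.0,0.006,-0.031,0,0,-0.001],[0.0,0.006,-0.06,0,0,-0.001],[0.003,0.044,-0.06,0,0,-0.128],[0.006,0.083,-0.06,0,0,-0.254]]
[[-0.007,0.038,0.0,0,0,-0.127],[-0.013,0.076,0.0,0,0,-0.254],[-0.02,0.114,0.0,0,0,-0.381],[-0.027,0.152,0.0,0,0,-0.508],[-0.034,0.19,0.0,0,0,-0.634]]
[[-0.028,0.027,0.0,0,0,-0.127],[-0.056,0.053,0.0,0,0,-0.254],[-0.084,0.08,0.0,0,0,-0.381],[-0.112,0.106,0.0,0,0,-0.508],[-0.14,0.133,0.0,0,0,-0.634]]
[[0.0,0.0,0.035,0,0,-0.0],[0.0,0.0,0.07,0,0,-0.0],[0.0,0.0,0.083,0,0,-0.0],[0.0,0.0,0.097,0,0,-0.0],[0.0,0.0,0.097,0,0,-0.0]]
carry
[[0.0,0.0,-0.027,0,0,-0.0],[0.0,0.0,-0.053,0,0,-0.0],[0.0,0.0,-0.08,0,0,-0.0],[0.0,0.0,-0.107,0,0,-0.0],[0.029,-0.004,-0.107,0,0,0.102]]
[[0.029,-0.007,0.0,0,0,0.102],[0.058,-0.014,0.0,0,0,0.203],[0.087,-0.02,0.0,0,0,0.305],[0.116,-0.027,0.0,0,0,0.406],[0.145,-0.034,0.0,0,0,0.508]]
[[0.022,-0.02,0.0,0,0,0.102],[0.044,-0.04,0.0,0,0,0.203],[0.066,-0.06,0.0,0,0,0.305],[0.088,-0.08,0.0,0,0,0.406],[0.11,-0.1,0.0,0,0,0.508]]
[[0.009,-0.028,0.0,0,0,0.102],[0.019,-0.056,0.0,0,0,0.203],[0.028,-0.085,0.0,0,0,0.305],[0.038,-0.113,0.0,0,0,0.406],[0.038,-0.113,0.0,0,0,0.406]]
aim [573.41472747  63.7577164 ] push end [573.61989337  56.24386872]
```

Call:
carry_out:
  commands:
    - [0, 0.006, -0.001, 0, 0, 0]
    - [0, 0.006, -0.031, 0, 0, 0]
    - [0, 0.006, -0.06, 0, 0, 0]
    - [0.003, 0.044, -0.06, 0, 0, -0.128]
    - [0.006, 0.083, -0.06, 0, 0, -0.254]

```text
time: 35.05
tool_pos: [0.5783, 0.0062, 0.1014]
ee_rot: [-3.141, -0.004, 0.223]
wrist_force: [0.3, 0.3, -1.1]
width: 0.0008
finger_force: 0.0
```

Call:
carry_out:
  commands:
    - [-0.007, 0.038, 0, 0, 0, -0.127]
    - [-0.013, 0.076, 0, 0, 0, -0.254]
    - [-0.02, 0.114, 0, 0, 0, -0.381]
    - [-0.027, 0.152, 0, 0, 0, -0.508]
    - [-0.034, 0.19, 0, 0, 0, -0.634]
  jaw: 0.6

```text
time: 35.55
tool_pos: [0.5845, -0.1883, 0.0996]
ee_rot: [3.142, -0.002, 0.854]
wrist_force: [-0.0, -0.4, 0.5]
width: 0.0368
finger_force: 0.0
```

Call:
carry_out:
  commands:
    - [-0.028, 0.027, 0, 0, 0, -0.127]
    - [-0.056, 0.053, 0, 0, 0, -0.254]
    - [-0.084, 0.08, 0, 0, 0, -0.381]
    - [-0.112, 0.106, 0, 0, 0, -0.508]
    - [-0.142, 0.133, 0, 0, 0, -0.634]

```text
time: 36.05
tool_pos: [0.5907, -0.3826, 0.0994]
ee_rot: [3.14, -0.001, 1.489]
wrist_force: [1.3, -0.2, 0.3]
width: 0.0564
finger_force: 0.0
```

Call:
carry_out:
  commands:
    - [0, 0, 0, 0, 0, 0]
    - [0, 0, 0.035, 0, 0, 0]
    - [0, 0, 0.07, 0, 0, 0]
    - [0, 0, 0.085, 0, 0, 0]
    - [0, 0, 0.098, 0, 0, 0]

```text
time: 36.55
tool_pos: [0.59, -0.3804, 0.0]
ee_rot: [-3.14, -0.002, 1.483]
wrist_force: [-4.7, 3.0, 81.8]
width: 0.0565
finger_force: 50.2
```

Call:
carry_out:
  commands:
    - [0, 0, 0, 0, 0, 0]
    - [0, 0, 0, 0, 0, 0]
    - [0, 0, 0, 0, 0, 0]
    - [0, 0, 0, 0, 0, 0]
    - [0, 0, 0, 0, 0, 0]

```text
time: 37.05
tool_pos: [0.5906, -0.3819, 0.002]
ee_rot: [3.141, 0.001, 1.483]
wrist_force: [1.1, -0.1, 1.0]
width: 0.0562
finger_force: 0.0
```

Call:
carry_out:
  commands:
    - [0, 0, 0, 0, 0, 0]
    - [0, 0, 0, 0, 0, 0]
    - [0, 0, 0, 0, 0, 0]
    - [0, 0, 0, 0, 0, 0]
    - [0, 0, 0, 0, 0, 0]
  jaw: 0

```text
time: 37.55
tool_pos: [0.5904, -0.3818, 0.0015]
ee_rot: [3.141, 0.0, 1.483]
wrist_force: [0.4, 0.8, -0.4]
width: 0.0299
finger_force: 30.0
```

Call:
carry_out:
  commands:
    - [0, 0, -0.027, 0, 0, 0]
    - [0, 0, -0.053, 0, 0, 0]
    - [0, 0, -0.08, 0, 0, 0]
    - [0, 0, -0.107, 0, 0, 0]
    - [0.029, -0.004, -0.107, 0, 0, 0.102]

```text
time: 38.05
tool_pos: [0.5905, -0.357, 0.114]
ee_rot: [3.133, 0.006, 1.374]
wrist_force: [0.7, 1.0, 0.2]
width: 0.0297
finger_force: 30.0
```

Call:
carry_out:
  commands:
    - [0.029, -0.007, 0, 0, 0, 0.102]
    - [0.058, -0.014, 0, 0, 0, 0.203]
    - [0.087, -0.02, 0, 0, 0, 0.305]
    - [0.116, -0.027, 0, 0, 0, 0.406]
    - [0.145, -0.034, 0, 0, 0, 0.508]

```text
time: 38.55
tool_pos: [0.5825, -0.2025, 0.1084]
ee_rot: [-3.141, 0.0, 0.868]
wrist_force: [0.2, 0.2, -0.5]
width: 0.0299
finger_force: 30.0
```

Call:
carry_out:
  commands:
    - [0.022, -0.02, 0, 0, 0, 0.102]
    - [0.044, -0.04, 0, 0, 0, 0.203]
    - [0.066, -0.06, 0, 0, 0, 0.305]
    - [0.088, -0.08, 0, 0, 0, 0.406]
    - [0.11, -0.1, 0, 0, 0, 0.508]

```text
time: 39.05
tool_pos: [0.5766, -0.054, 0.1084]
ee_rot: [-3.142, 0.0, 0.361]
wrist_force: [-0.5, 0.1, -0.1]
width: 0.0296
finger_force: 30.0
```

Call:
carry_out:
  commands:
    - [0.009, -0.028, 0, 0, 0, 0.102]
    - [0.019, -0.056, 0, 0, 0, 0.203]
    - [0.028, -0.085, 0, 0, 0, 0.305]
    - [0.038, -0.113, 0, 0, 0, 0.406]
    - [0.038, -0.113, 0, 0, 0, 0.406]

```text
time: 39.55
tool_pos: [0.5716, 0.0672, 0.1084]
ee_rot: [-3.14, 0.0, -0.038]
wrist_force: [-1.1, 0.3, -0.8]
width: 0.0299
finger_force: 30.0
```

Call:
carry_out:
  commands:
    - [0, 0, 0, 0, 0, 0]
    - [0, 0, 0, 0, 0, 0]
    - [0, 0, 0, 0, 0, 0]
    - [0, 0, 0, 0, 0, 0]
    - [0, 0, 0, 0, 0, 0]

```text
time: 40.05
tool_pos: [0.5722, 0.0632, 0.1085]
ee_rot: [3.141, 0.0, -0.042]
wrist_force: [0.3, -0.6, -1.0]
width: 0.0296
finger_force: 30.0
```

Call:
carry_out:
  commands:
    - [0.001, 0, 0.022, 0, 0, 0]
    - [0.001, 0, 0.044, 0, 0, 0]
    - [0.001, 0, 0.06, 0, 0, 0]
    - [0.001, 0, 0.069, 0, 0, 0]
    - [0.001, 0, 0.069, 0, 0, 0]

```text
time: 40.55
tool_pos: [0.5727, 0.0636, 0.0387]
ee_rot: [3.141, 0.001, -0.042]
wrist_force: [-0.1, -0.1, 0.3]
width: 0.0296
finger_force: 30.0
```

Call:
carry_out:
  commands:
    - [0, 0, 0.001, 0, 0, 0]
    - [0, 0, 0.001, 0, 0, 0]
    - [0, 0, 0.001, 0, 0, 0]
    - [0, 0, 0.001, 0, 0, 0]
    - [0, 0, 0.001, 0, 0, 0]
  jaw: 0.42

```text
time: 41.05
tool_pos: [0.5733, 0.0639, 0.0388]
ee_rot: [3.142, -0.001, -0.041]
wrist_force: [0.6, -0.4, -0.7]
width: 0.0391
finger_force: 0.0
```

Call:
carry_out:
  commands:
    - [0, 0, -0.015, 0, 0, 0]
    - [0, 0, -0.03, 0, 0, 0]
    - [0, 0, -0.046, 0, 0, 0]
    - [0, 0.018, -0.046, 0, 0, 0]
    - [0, 0.036, -0.046, 0, 0, 0]

```text
time: 41.55
tool_pos: [0.5731, 0.0279, 0.0876]
ee_rot: [3.141, -0.005, -0.04]
wrist_force: [-0.5, -0.1, 0.4]
width: 0.0398
finger_force: 0.0
```

Call:
carry_out:
  commands:
    - [0, 0, 0, 0, 0, 0]
    - [0, 0, 0, 0, 0, 0]
    - [0, 0, 0.015, 0, 0, 0]
    - [0, 0, 0.03, 0, 0, 0]
    - [0, 0, 0.044, 0, 0, 0]
  jaw: 0

```text
time: 42.05
tool_pos: [0.5706, 0.0286, 0.0381]
ee_rot: [-3.142, 0.002, -0.04]
wrist_force: [-0.6, 0.4, -0.9]
width: 0.0027
finger_force: 0.0
```

Call:
carry_out:
  commands:
    - [0, -0.008, 0, 0, 0, 0]
    - [0, -0.016, 0, 0, 0, 0]
    - [0, -0.022, 0, 0, 0, 0]
    - [0, -0.025, 0, 0, 0, 0]
    - [0, -0.025, 0, 0, 0, 0]

```text
time: 42.55
tool_pos: [0.5728, 0.0537, 0.0407]
ee_rot: [-3.141, -0.0, -0.04]
wrist_force: [0.0, 0.0, 0.3]
width: 0.0003
finger_force: 0.0
```

Call:
carry_out:
  commands:
    - [0, -0.001, 0, 0, 0, 0]
    - [0, -0.002, 0, 0, 0, 0]
    - [0, -0.003, 0, 0, 0, 0]
    - [0, -0.003, 0, 0, 0, 0]
    - [0, -0.003, 0, 0, 0, 0]

```text
time: 43.05
tool_pos: [0.5729, 0.0557, 0.0406]
ee_rot: [3.141, -0.0, -0.041]
wrist_force: [-0.3, -0.7, -0.3]
width: 0.0005
finger_force: 0.3
```

Call:
carry_out:
  commands:
    - [0, -0.001, 0, 0, 0, 0]
    - [0, -0.002, 0, 0, 0, 0]
    - [0, -0.002, 0, 0, 0, 0]
    - [0, -0.002, 0, 0, 0, 0]
    - [0, -0.002, 0, 0, 0, 0]

```text
time: 43.55
tool_pos: [0.573, 0.0565, 0.0406]
ee_rot: [3.139, -0.0, -0.042]
wrist_force: [-0.3, -3.8, 1.1]
width: 0.0003
finger_force: 2.5
```

```bash
python3 - <<'E'
from see import *
see()
E
```

```text
bench 491.3 -361.5 (79.6, 25.8, 85.7)
bench 661.4 -322.0 (52.9, 10.0, 71.1)
bench 723.8 -352.8 (67.7, 24.9, 54.6)
bench 741.4 -135.4 (48.9, 12.8, -89.5)
rib 359.4 -403.0 (91.3, 50.8, 87.9)
rib 490.5 -399.5 (149.0, 15.7, 81.9)
rib 524.7 -37.5 (129.6, 5.9, 0.1)
rib 594.1 -503.0 (204.3, 54.0, 13.3)
rib 676.8 -320.1 (86.8, 38.3, 57.6)
rib 722.3 -351.5 (74.8, 36.2, 53.3)
rib 742.9 -133.8 (48.4, 17.7, 86.1)
board 544.8 96.1 (50.8, 49.8, 0.6)
board 583.5 189.7 (129.9, 73.3, 0.6)
dogs 320.0 341.9 (30.9, 30.8, 3.1)
dogs 422.5 381.8 (32.6, 28.6, -89.4)
dogs 496.1 381.6 (34.3, 32.1, -89.4)
```

```bash
python3 - <<'E'
from plan import *
x,y,yaw=490.5,-399.5,81.7
p=get_obs()['tool_pos']*1000
plan([(p[0],p[1]-6,41,BY),(p[0],p[1]-6,100,BY),(x,y,100,yaw),(x,y,100,yaw),(x,y,40,yaw,25),(x,y,10,yaw,12)])
print('carry')
t=b2w(-8,-78); print(t)
plan([(x,y,130,yaw,25),(*t,130,BY,27),(*t,130,BY)],start=(x,y,10,yaw))
E
```

```text
[[0.0,0.006,0.0,0,0,-0.002],[0.0,0.006,-0.03,0,0,-0.002],[0.0,0.006,-0.059,0,0,-0.002],[-0.005,0.044,-0.059,0,0,-0.124],[-0.01,0.082,-0.059,0,0,-0.247]]
[[-0.014,0.035,0.0,0,0,-0.122],[-0.029,0.071,0.0,0,0,-0.244],[-0.043,0.106,0.0,0,0,-0.366],[-0.057,0.141,0.0,0,0,-0.488],[-0.072,0.177,0.0,0,0,-0.611]]
[[-0.032,0.021,0.0,0,0,-0.122],[-0.064,0.041,0.0,0,0,-0.244],[-0.096,0.062,0.0,0,0,-0.366],[-0.128,0.083,0.0,0,0,-0.488],[-0.16,0.104,0.0,0,0,-0.611]]
[[0.0,0.0,0.0,0,0,-0.0],[0.0,0.0,0.02,0,0,-0.0],[0.0,0.0,0.04,0,0,-0.0],[0.0,0.0,0.06,0,0,-0.0],[0.0,0.0,0.07,0,0,-0.0]]
[[0.0,0.0,0.01,0,0,-0.0],[0.0,0.0,0.02,0,0,-0.0],[0.0,0.0,0.02,0,0,-0.0],[0.0,0.0,0.02,0,0,-0.0],[0.0,0.0,0.02,0,0,-0.0]]
carry
[549.24390208  21.6742137 ]
[[0.0,0.0,-0.024,0,0,-0.0],[0.0,0.0,-0.048,0,0,-0.0],[0.0,0.0,-0.072,0,0,-0.0],[0.0,0.0,-0.096,0,0,-0.0],[0.0,0.0,-0.12,0,0,-0.0]]
[[0.027,0.0,0.0,0,0,0.092],[0.053,0.0,0.0,0,0,0.183],[0.08,-0.001,0.0,0,0,0.275],[0.106,-0.001,0.0,0,0,0.366],[0.133,-0.001,0.0,0,0,0.458]]
[[0.024,-0.012,0.0,0,0,0.092],[0.048,-0.024,0.0,0,0,0.183],[0.071,-0.036,0.0,0,0,0.275],[0.095,-0.048,0.0,0,0,0.366],[0.119,-0.059,0.0,0,0,0.458]]
[[0.016,-0.021,0.0,0,0,0.092],[0.032,-0.042,0.0,0,0,0.183],[0.048,-0.064,0.0,0,0,0.275],[0.064,-0.085,0.0,0,0,0.366],[0.08,-0.106,0.0,0,0,0.458]]
[[0.005,-0.026,0.0,0,0,0.092],[0.005,-0.026,0.0,0,0,0.092],[0.005,-0.026,0.0,0,0,0.092],[0.005,-0.026,0.0,0,0,0.092],[0.005,-0.026,0.0,0,0,0.092]]
```

Call:
carry_out:
  commands:
    - [0, 0.006, 0, 0, 0, 0]
    - [0, 0.006, -0.03, 0, 0, 0]
    - [0, 0.006, -0.059, 0, 0, 0]
    - [-0.005, 0.044, -0.059, 0, 0, -0.124]
    - [-0.01, 0.082, -0.059, 0, 0, -0.247]

```text
time: 44.1
tool_pos: [0.5604, -0.023, 0.1009]
ee_rot: [-3.141, -0.003, 0.214]
wrist_force: [-0.3, -0.3, -0.5]
width: 0.0003
finger_force: 0.0
```

Call:
carry_out:
  commands:
    - [-0.014, 0.035, 0, 0, 0, -0.122]
    - [-0.029, 0.071, 0, 0, 0, -0.244]
    - [-0.043, 0.106, 0, 0, 0, -0.366]
    - [-0.057, 0.141, 0, 0, 0, -0.488]
    - [-0.072, 0.177, 0, 0, 0, -0.611]
  jaw: 0.42

```text
time: 44.6
tool_pos: [0.525, -0.2122, 0.0993]
ee_rot: [-3.141, -0.002, 0.822]
wrist_force: [0.5, -0.1, 0.4]
width: 0.0367
finger_force: 0.0
```

Call:
carry_out:
  commands:
    - [-0.032, 0.021, 0, 0, 0, -0.122]
    - [-0.064, 0.041, 0, 0, 0, -0.244]
    - [-0.096, 0.062, 0, 0, 0, -0.366]
    - [-0.128, 0.083, 0, 0, 0, -0.488]
    - [-0.16, 0.104, 0, 0, 0, -0.611]

```text
time: 45.1
tool_pos: [0.4914, -0.4002, 0.0992]
ee_rot: [3.141, -0.002, 1.433]
wrist_force: [0.2, 0.1, 0.6]
width: 0.0391
finger_force: 0.0
```

Call:
carry_out:
  commands:
    - [0, 0, 0, 0, 0, 0]
    - [0, 0, 0.02, 0, 0, 0]
    - [0, 0, 0.04, 0, 0, 0]
    - [0, 0, 0.05, 0, 0, 0]
    - [0, 0, 0.05, 0, 0, 0]

```text
time: 45.6
tool_pos: [0.4907, -0.3974, 0.0471]
ee_rot: [-3.138, -0.004, 1.428]
wrist_force: [0.4, 0.3, -0.6]
width: 0.0396
finger_force: 0.0
```

```bash
python3 - <<'E'
from plan import *
s=snap('wrist','w6.png'); W=world(s); Z=W[...,2]
print(get_obs()['tool_pos'],get_obs()['ee_rot'])
for r in rect(s,(Z>.022)&(Z<.034),.028): print(r)
E
```

```text
[ 0.49141696 -0.39827206  0.04873887] [-3.14046424e+00 -1.69213512e-03  1.42806126e+00]
(619.5, -546.1, 8.9, 8.4, 82.0, array([519., 395.]))
(508.1, -505.3, 18.9, 5.9, -8.0, array([358., 365.]))
(375.7, -381.2, 84.5, 44.1, -55.0, array([119., 222.]))
(491.4, -397.4, 141.4, 13.6, 81.4, array([314., 216.]))
(664.9, -339.0, 80.8, 29.1, -83.8, array([610.,  77.]))
```

Call:
carry_out:
  commands:
    - [0, 0, 0.012, 0, 0, 0]
    - [0, 0, 0.024, 0, 0, 0]
    - [0, 0, 0.032, 0, 0, 0]
    - [0, 0, 0.037, 0, 0, 0]
    - [0, 0, 0.037, 0, 0, 0]

```text
time: 46.15
tool_pos: [0.4908, -0.3988, 0.0111]
ee_rot: [-3.14, -0.001, 1.428]
wrist_force: [-1.0, 0.7, -0.3]
width: 0.0393
finger_force: 0.0
```

Call:
carry_out:
  commands:
    - [0, 0, 0, 0, 0, 0]
    - [0, 0, 0, 0, 0, 0]
    - [0, 0, 0, 0, 0, 0]
    - [0, 0, 0, 0, 0, 0]
    - [0, 0, 0, 0, 0, 0]
  jaw: 0

```text
time: 46.65
tool_pos: [0.4918, -0.3997, 0.0131]
ee_rot: [3.141, 0.001, 1.428]
wrist_force: [-0.6, 0.2, 0.5]
width: 0.0134
finger_force: 30.0
```

Call:
carry_out:
  commands:
    - [0, 0, -0.02, 0, 0, 0]
    - [0, 0, -0.045, 0, 0, 0]
    - [0, 0, -0.07, 0, 0, 0]
    - [0, 0, -0.095, 0, 0, 0]
    - [0, 0, -0.12, 0, 0, 0]

```text
time: 47.15
tool_pos: [0.491, -0.3989, 0.1324]
ee_rot: [-3.14, -0.001, 1.428]
wrist_force: [-0.3, 0.5, -2.5]
width: 0.0136
finger_force: 30.0
```

Call:
carry_out:
  commands:
    - [0.027, 0, 0, 0, 0, 0.092]
    - [0.053, 0, 0, 0, 0, 0.183]
    - [0.08, -0.001, 0, 0, 0, 0.275]
    - [0.106, -0.001, 0, 0, 0, 0.366]
    - [0.133, -0.001, 0, 0, 0, 0.458]

```text
time: 47.65
tool_pos: [0.5089, -0.2663, 0.1316]
ee_rot: [-3.14, 0.0, 0.966]
wrist_force: [-0.3, 0.8, -2.5]
width: 0.0135
finger_force: 30.0
```

Call:
carry_out:
  commands:
    - [0.024, -0.012, 0, 0, 0, 0.092]
    - [0.048, -0.024, 0, 0, 0, 0.183]
    - [0.071, -0.036, 0, 0, 0, 0.275]
    - [0.095, -0.048, 0, 0, 0, 0.366]
    - [0.119, -0.059, 0, 0, 0, 0.458]

```text
time: 48.15
tool_pos: [0.5275, -0.1348, 0.1317]
ee_rot: [-3.14, 0.001, 0.508]
wrist_force: [-0.1, -0.5, -1.6]
width: 0.0137
finger_force: 30.0
```

Call:
carry_out:
  commands:
    - [0.016, -0.021, 0, 0, 0, 0.092]
    - [0.032, -0.042, 0, 0, 0, 0.183]
    - [0.048, -0.064, 0, 0, 0, 0.275]
    - [0.064, -0.085, 0, 0, 0, 0.366]
    - [0.08, -0.106, 0, 0, 0, 0.458]

```text
time: 48.65
tool_pos: [0.5453, -0.0033, 0.1317]
ee_rot: [-3.141, 0.001, 0.05]
wrist_force: [0.4, 0.2, -2.6]
width: 0.0139
finger_force: 30.0
```

Call:
carry_out:
  commands:
    - [0.005, -0.026, 0, 0, 0, 0.092]
    - [0.005, -0.026, 0, 0, 0, 0.092]
    - [0.005, -0.026, 0, 0, 0, 0.092]
    - [0.005, -0.026, 0, 0, 0, 0.092]
    - [0.005, -0.026, 0, 0, 0, 0.092]

```text
time: 49.15
tool_pos: [0.5493, 0.0207, 0.1323]
ee_rot: [3.141, 0.0, -0.039]
wrist_force: [0.4, 1.0, -2.5]
width: 0.014
finger_force: 30.0
```

```bash
python3 - <<'E'
from plan import *
s=snap('wrist','w7.png'); np.savez('w7.npz',**s)
o=get_obs();print(o['tool_pos'],o['ee_rot'],'aim',b2w(-8,-80),'end',b2w(-8,-60))
E
```

```text
[0.54938848 0.02069063 0.13234927] [ 3.14124914e+00  2.02310243e-04 -3.93557900e-02] aim [549.16538245  19.67575563] end [549.95057876  39.66033635]
```

View pics/w7.png

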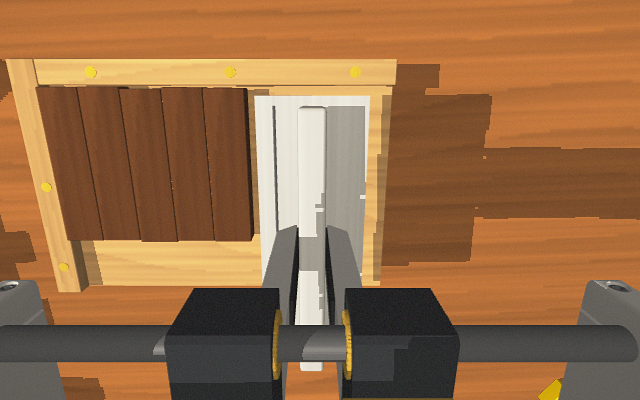

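Call:
carry_out:
  commands:
    - [0, 0, 0.022, 0, 0, 0]
    - [0, 0, 0.044, 0, 0, 0]
    - [0, 0, 0.064, 0, 0, 0]
    - [0, 0, 0.076, 0, 0, 0]
    - [0, 0, 0.081, 0, 0, 0]

```text
time: 49.7
tool_pos: [0.5485, 0.0212, 0.05]
ee_rot: [3.142, 0.003, -0.039]
wrist_force: [0.5, -0.4, -2.5]
width: 0.0139
finger_force: 30.0
```

Call:
carry_out:
  commands:
    - [0, 0, 0.001, 0, 0, 0]
    - [0, 0, 0.002, 0, 0, 0]
    - [0, 0, 0.002, 0, 0, 0]
    - [0, -0.005, 0.002, 0, 0, 0]
    - [0, -0.01, 0.002, 0, 0, 0]

```text
time: 50.2
tool_pos: [0.5503, 0.0321, 0.0502]
ee_rot: [-3.141, -0.001, -0.038]
wrist_force: [0.1, 0.3, -2.8]
width: 0.0139
finger_force: 30.0
```

Call:
carry_out:
  commands:
    - [0, -0.003, 0, 0, 0, 0]
    - [0, -0.006, 0, 0, 0, 0]
    - [0, -0.007, 0, 0, 0, 0]
    - [0, -0.007, 0, 0, 0, 0]
    - [0, -0.007, 0, 0, 0, 0]

```text
time: 50.7
tool_pos: [0.5501, 0.0386, 0.0494]
ee_rot: [3.141, 0.0, -0.038]
wrist_force: [-0.1, -0.6, -1.7]
width: 0.0137
finger_force: 30.0
```

Call:
carry_out:
  commands:
    - [0, -0.001, 0, 0, 0, 0]
    - [0, -0.002, 0, 0, 0, 0]
    - [0, -0.002, 0, 0, 0, 0]
    - [0, -0.002, 0, 0, 0, 0]
    - [0, -0.002, 0, 0, 0, 0]

```text
time: 51.2
tool_pos: [0.5502, 0.0397, 0.0495]
ee_rot: [3.14, 0.0, -0.039]
wrist_force: [-0.3, -3.9, -1.4]
width: 0.0137
finger_force: 30.0
```

Call:
carry_out:
  commands:
    - [0, 0, 0.001, 0, 0, 0]
    - [0, 0, 0.002, 0, 0, 0]
    - [0, -0.001, 0.002, 0, 0, 0]
    - [0, -0.002, 0.002, 0, 0, 0]
    - [0, -0.002, 0.002, 0, 0, 0]

```text
time: 51.7
tool_pos: [0.5503, 0.0398, 0.0491]
ee_rot: [3.136, -0.0, -0.039]
wrist_force: [-3.5, -9.3, 5.6]
width: 0.0135
finger_force: 30.0
```

Call:
carry_out:
  commands:
    - [0, 0, 0, 0, 0, 0]
    - [0, 0, 0, 0, 0, 0]
    - [0, 0, 0, 0, 0, 0]
    - [0, 0, 0, 0, 0, 0]
    - [0, 0, 0, 0, 0, 0]
  jaw: 0.3

```text
time: 52.2
tool_pos: [0.5504, 0.0432, 0.0474]
ee_rot: [-3.141, -0.0, -0.038]
wrist_force: [-0.5, 1.0, -0.1]
width: 0.0283
finger_force: 0.0
```

Call:
carry_out:
  commands:
    - [0, 0.002, 0, 0, 0, 0]
    - [0, 0.002, -0.02, 0, 0, 0]
    - [0, 0.002, -0.05, 0, 0, 0]
    - [0, 0.002, -0.08, 0, 0, 0]
    - [0, 0.002, -0.08, 0, 0, 0]

```text
time: 52.7
tool_pos: [0.5534, 0.0407, 0.1329]
ee_rot: [-3.141, -0.01, -0.038]
wrist_force: [0.5, -0.8, -0.0]
width: 0.0283
finger_force: 0.0
```

```bash
python3 - <<'E'
from see import *
s=snap('wrist','w8.png'); W=world(s); Z=W[...,2]
for nm,h,lo,hi in [('rib',.064,.060,.07),('plate',.042,.0395,.0455),('fence',.048,.045,.0495),('slats',.052,.0495,.058)]:
    for r in rect(s,(Z>lo)&(Z<hi)&(W[...,0]>.4),h):
        if r[2]*r[3]>700: print(nm,r)
plan([(540,40,135,BY),(496,381,135,BY),(496,381,110,BY)])
E
```

```text
rib (548.4, 39.3, 149.3, 13.8, -2.5, array([313., 201.]))
plate (548.3, 39.5, 161.0, 60.6, -2.4, array([313., 190.]))
fence (559.6, 99.0, 280.6, 189.4, 87.8, array([171., 124.]))
slats (576.8, 151.0, 166.2, 121.5, 87.8, array([144., 166.]))
[[-0.012,0.001,-0.005,0,0,0.001],[-0.018,-0.037,-0.005,0,0,0.001],[-0.025,-0.074,-0.005,0,0,0.001],[-0.031,-0.112,-0.005,0,0,0.001],[-0.037,-0.15,-0.005,0,0,0.001]]
[[-0.006,-0.038,0.0,0,0,-0.0],[-0.013,-0.075,0.0,0,0,-0.0],[-0.019,-0.113,0.0,0,0,-0.0],[-0.025,-0.151,0.0,0,0,-0.0],[-0.032,-0.188,0.0,0,0,-0.0]]
[[0.0,0.0,0.025,0,0,-0.0],[0.0,0.0,0.025,0,0,-0.0],[0.0,0.0,0.025,0,0,-0.0],[0.0,0.0,0.025,0,0,-0.0],[0.0,0.0,0.025,0,0,-0.0]]
```

View pics/w8.png

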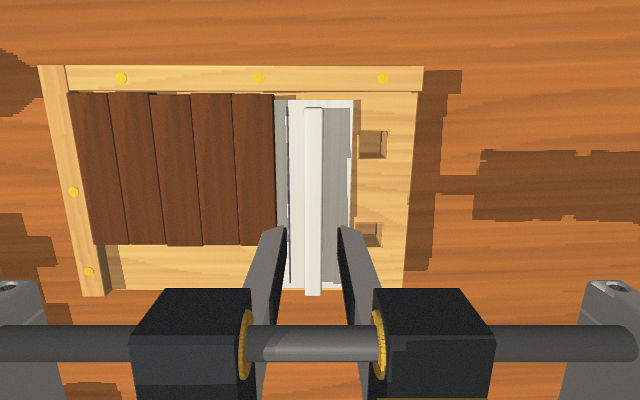

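Call:
carry_out:
  commands:
    - [-0.012, 0.001, -0.005, 0, 0, 0]
    - [-0.018, -0.037, -0.005, 0, 0, 0]
    - [-0.025, -0.074, -0.005, 0, 0, 0]
    - [-0.031, -0.112, -0.005, 0, 0, 0]
    - [-0.037, -0.15, -0.005, 0, 0, 0]
  jaw: 0.6

```text
time: 53.25
tool_pos: [0.5168, 0.1927, 0.1306]
ee_rot: [3.14, 0.004, -0.039]
wrist_force: [-0.1, 0.7, -0.1]
width: 0.056
finger_force: 0.0
```

Call:
carry_out:
  commands:
    - [-0.006, -0.038, 0, 0, 0, 0]
    - [-0.013, -0.075, 0, 0, 0, 0]
    - [-0.019, -0.113, 0, 0, 0, 0]
    - [-0.025, -0.151, 0, 0, 0, 0]
    - [-0.032, -0.188, 0, 0, 0, 0]

```text
time: 53.75
tool_pos: [0.4922, 0.3816, 0.1304]
ee_rot: [3.139, 0.003, -0.038]
wrist_force: [1.4, 0.1, -0.3]
width: 0.056
finger_force: 0.0
```

Call:
carry_out:
  commands:
    - [0, 0, 0, 0, 0, 0]
    - [0, 0, 0, 0, 0, 0]
    - [0, 0, 0, 0, 0, 0]
    - [0, 0, 0, 0, 0, 0]
    - [0, 0, 0, 0, 0, 0]

```text
time: 54.25
tool_pos: [0.4945, 0.3798, 0.1325]
ee_rot: [3.141, 0.0, -0.04]
wrist_force: [-0.0, -0.6, 0.6]
width: 0.0563
finger_force: 0.0
```

```bash
python3 - <<'E'
from see import *
s=snap('wrist','w9.png'); W=world(s); Z=W[...,2]
o=get_obs();print(o['tool_pos'],o['ee_rot'])
for nm,h,lo,hi in [('dog',.074,.066,.082),('rack',.034,.028,.041)]:
    for r in rect(s,(Z>lo)&(Z<hi)&(W[...,1]>.3),h):
        if r[2]*r[3]>400: print(nm,r)
# sockets in the w8 view: hole outline rays at board top
im=cv2.imread('pics/w8.png'); c=im[110:280,330:440]; cv2.imwrite('pics/c8.png',cv2.resize(c,None,fx=3,fy=3))
E
```

```text
[0.49457161 0.38004552 0.13262043] [ 3.14151401e+00 -1.88281290e-04 -3.97725177e-02]
dog (328.5, 345.8, 29.8, 29.2, -83.5, array([358., 386.]))
dog (425.8, 384.3, 36.1, 31.7, 0.5, array([309., 289.]))
dog (498.4, 383.9, 33.5, 31.7, -1.6, array([305., 200.]))
rack (501.1, 595.2, 58.6, 21.3, -0.1, array([ 53., 191.]))
rack (460.0, 384.1, 151.7, 60.2, -0.4, array([308., 228.]))
rack (631.4, 411.7, 43.3, 9.9, -85.0, array([259.,  12.]))
```

View pics/w9.png

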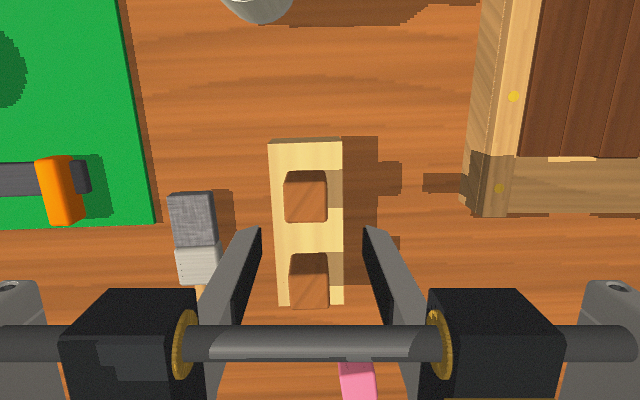

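Call:
carry_out:
  commands:
    - [0.002, -0.004, 0.02, 0, 0, 0]
    - [0.002, -0.004, 0.04, 0, 0, 0]
    - [0.002, -0.004, 0.06, 0, 0, 0]
    - [0.002, -0.004, 0.075, 0, 0, 0]
    - [0.002, -0.004, 0.075, 0, 0, 0]

```text
time: 54.8
tool_pos: [0.4948, 0.3835, 0.0544]
ee_rot: [3.138, 0.005, -0.039]
wrist_force: [0.4, -0.1, -0.3]
width: 0.0565
finger_force: 0.0
```

Call:
carry_out:
  commands:
    - [0, 0, 0.006, 0, 0, 0]
    - [0, 0, 0.011, 0, 0, 0]
    - [0, 0, 0.011, 0, 0, 0]
    - [0, 0, 0.011, 0, 0, 0]
    - [0, 0, 0.011, 0, 0, 0]

```text
time: 55.3
tool_pos: [0.4967, 0.3852, 0.0471]
ee_rot: [-3.141, -0.001, -0.038]
wrist_force: [0.5, 0.4, -0.5]
width: 0.0566
finger_force: 0.0
```

```bash
python3 - <<'E'
from plan import *
s=dict(np.load('w3.npz')); W=world(s); Z=W[...,2]; g=cv2.cvtColor(s['img'],cv2.COLOR_RGB2GRAY)
# hole: clearly below top, or no return, inside the socket area
reg=np.zeros(Z.shape,bool); reg[140:285,430:600]=True
m=(reg&~(Z>.0315)).astype(np.uint8); m=cv2.morphologyEx(m,cv2.MORPH_OPEN,np.ones((3,3)))
for r in rect(s,m,.036):
    if r[2]>12 : print(r)
print([b2w(x,y).round(1) for y in(-108,) for x in (36,-42)])
E
```

```text
(514.2, -5.6, 19.4, 18.4, -2.1, array([546., 257.]))
(515.7, 24.1, 18.9, 18.4, 87.9, array([510., 257.]))
(516.8, 53.7, 19.6, 18.4, 87.9, array([475., 257.]))
(516.5, -41.8, 57.0, 14.1, 11.0, array([594., 255.]))
(591.6, -8.9, 19.7, 18.6, -2.1, array([566., 166.]))
(593.1, 20.9, 20.5, 19.1, -2.1, array([527., 166.]))
(594.2, 50.7, 20.5, 19.5, -2.1, array([488., 166.]))
[array([592., -10.]), array([514.1,  -7. ])]
```

Call:
carry_out:
  commands:
    - [0, 0, 0, 0, 0, 0]
    - [0, 0, 0, 0, 0, 0]
    - [0, 0, 0, 0, 0, 0]
    - [0, 0, 0, 0, 0, 0]
    - [0, 0, 0, 0, 0, 0]
  jaw: 0

```text
time: 55.8
tool_pos: [0.4964, 0.3849, 0.0465]
ee_rot: [3.141, -0.0, -0.038]
wrist_force: [-0.2, -0.6, 0.4]
width: 0.0319
finger_force: 29.9
```

Call:
carry_out:
  commands:
    - [0, 0, -0.015, 0, 0, 0]
    - [0, 0, -0.035, 0, 0, 0]
    - [0, 0, -0.06, 0, 0, 0]
    - [0, 0, -0.085, 0, 0, 0]
    - [0, 0, -0.085, 0, 0, 0]

```text
time: 56.3
tool_pos: [0.4988, 0.3866, 0.1375]
ee_rot: [-3.136, -0.009, -0.038]
wrist_force: [0.3, 0.3, 0.4]
width: 0.0313
finger_force: 29.9
```

```bash
python3 - <<'E'
from plan import *
s=snap('wrist','w10.png')
plan([(592,-10,132,BY,35),(592,-10,132,BY),(592,-10,92,BY,15)])
E
```

```text
[[0.009,0.033,0.0,0,0,0.0],[0.018,0.065,0.0,0,0,0.0],[0.027,0.098,0.001,0,0,0.0],[0.036,0.131,0.001,0,0,0.0],[0.046,0.163,0.001,0,0,0.0]]
[[0.009,0.033,0.0,0,0,0.0],[0.018,0.065,0.0,0,0,0.0],[0.027,0.098,0.001,0,0,0.0],[0.037,0.131,0.001,0,0,0.0],[0.046,0.163,0.001,0,0,0.0]]
[[0.009,0.033,0.0,0,0,0.0],[0.018,0.065,0.0,0,0,0.0],[0.018,0.065,0.0,0,0,0.0],[0.018,0.065,0.014,0,0,0.0],[0.018,0.065,0.027,0,0,0.0]]
[[0.0,0.0,0.013,0,0,-0.0],[0.0,0.0,0.013,0,0,-0.0],[0.0,0.0,0.013,0,0,-0.0],[0.0,0.0,0.013,0,0,-0.0],[0.0,0.0,0.013,0,0,-0.0]]
```

View pics/w10.png

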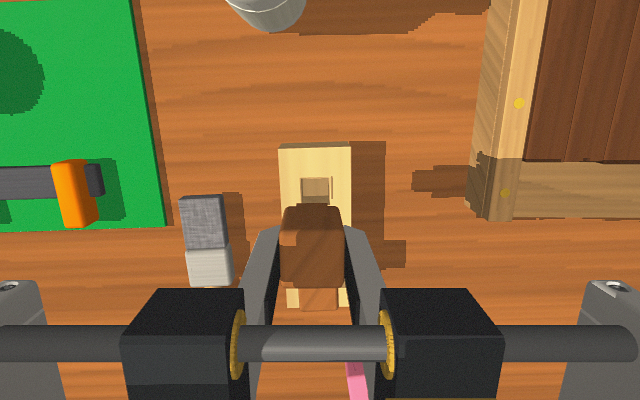

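Call:
carry_out:
  commands:
    - [0.009, 0.033, 0, 0, 0, 0]
    - [0.018, 0.065, 0, 0, 0, 0]
    - [0.027, 0.098, 0, 0, 0, 0]
    - [0.036, 0.131, 0, 0, 0, 0]
    - [0.046, 0.163, 0, 0, 0, 0]

```text
time: 56.85
tool_pos: [0.5351, 0.2188, 0.1294]
ee_rot: [3.14, 0.003, -0.038]
wrist_force: [0.5, -1.0, -1.0]
width: 0.0315
finger_force: 29.9
```

Call:
carry_out:
  commands:
    - [0.009, 0.033, 0, 0, 0, 0]
    - [0.018, 0.065, 0, 0, 0, 0]
    - [0.027, 0.098, 0, 0, 0, 0]
    - [0.037, 0.131, 0, 0, 0, 0]
    - [0.046, 0.163, 0, 0, 0, 0]

```text
time: 57.35
tool_pos: [0.575, 0.0543, 0.1295]
ee_rot: [3.141, 0.003, -0.038]
wrist_force: [-0.2, 0.7, -0.7]
width: 0.0318
finger_force: 29.9
```

Call:
carry_out:
  commands:
    - [0.009, 0.033, 0, 0, 0, 0]
    - [0.018, 0.065, 0, 0, 0, 0]
    - [0.018, 0.065, 0, 0, 0, 0]
    - [0.018, 0.065, 0.014, 0, 0, 0]
    - [0.018, 0.065, 0.027, 0, 0, 0]

```text
time: 57.85
tool_pos: [0.5905, -0.0089, 0.1025]
ee_rot: [-3.141, 0.002, -0.037]
wrist_force: [-0.8, 0.2, -0.4]
width: 0.0315
finger_force: 29.9
```

Call:
carry_out:
  commands:
    - [0, 0, 0.01, 0, 0, 0]
    - [0, 0, 0.013, 0, 0, 0]
    - [0, 0, 0.013, 0, 0, 0]
    - [0, 0, 0.013, 0, 0, 0]
    - [0, 0, 0.013, 0, 0, 0]

```text
time: 58.35
tool_pos: [0.5918, -0.0097, 0.0923]
ee_rot: [3.141, -0.002, -0.038]
wrist_force: [-0.0, -0.2, -1.4]
width: 0.0319
finger_force: 29.9
```

```bash
python3 - <<'E'
from plan import *
s=snap('wrist','w11.png'); W=world(s); Z=W[...,2]
o=get_obs();print(o['tool_pos'],o['ee_rot'],o['wrist_force'])
reg=(W[...,0]>.49)&(W[...,0]<.54)&(W[...,1]>-.03)&(W[...,1]<.008)
for nm,h,lo,hi in [('plate',.042,.0395,.0455),('fence',.048,.045,.0495),('rib',.064,.06,.068)]:
    for r in rect(s,(Z>lo)&(Z<hi)&(W[...,0]>.4),h):
        if r[2]*r[3]>700: print(nm,r)
E
```

```text
[ 0.59185679 -0.00982276  0.09235636] [ 3.14139942e+00 -1.67786784e-03 -3.79815978e-02] [-0.37760491  0.25905419  0.0204887 ]
plate (583.5, 67.6, 120.1, 101.0, 87.8, array([215., 196.]))
fence (587.9, 68.1, 100.0, 23.6, 11.3, array([194., 208.]))
fence (643.3, 73.6, 236.4, 21.4, 87.8, array([168., 142.]))
rib (584.4, 37.2, 78.3, 14.7, -2.4, array([237., 228.]))
```

View pics/w11.png

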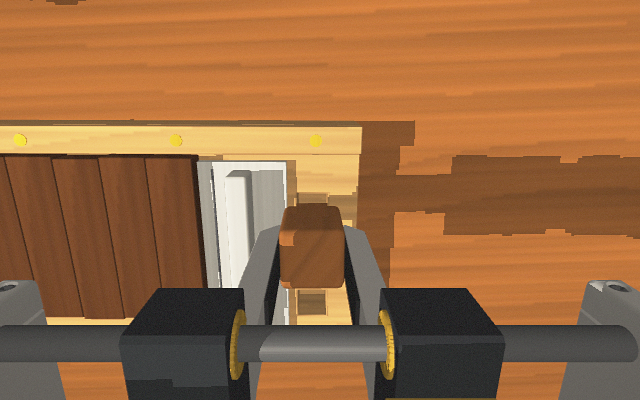

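Call:
carry_out:
  commands:
    - [0, 0, 0.006, 0, 0, 0]
    - [0, 0, 0.012, 0, 0, 0]
    - [0, 0, 0.017, 0, 0, 0]
    - [0, 0, 0.022, 0, 0, 0]
    - [0, 0, 0.022, 0, 0, 0]

```text
time: 58.9
tool_pos: [0.5905, -0.0099, 0.068]
ee_rot: [-3.141, 0.002, -0.038]
wrist_force: [0.6, -0.0, 0.0]
width: 0.0315
finger_force: 29.9
```

Call:
carry_out:
  commands:
    - [0, 0, 0.003, 0, 0, 0]
    - [0, 0, 0.006, 0, 0, 0]
    - [0, 0, 0.008, 0, 0, 0]
    - [0, 0, 0.008, 0, 0, 0]
    - [0, 0, 0.008, 0, 0, 0]

```text
time: 59.4
tool_pos: [0.5914, -0.0099, 0.0615]
ee_rot: [3.141, -0.0, -0.038]
wrist_force: [-0.8, -0.8, -0.5]
width: 0.0319
finger_force: 29.9
```

Going in freely (foot about 13 mm below the mouth, no force). Continue home.

Call:
carry_out:
  commands:
    - [0, 0, 0.003, 0, 0, 0]
    - [0, 0, 0.006, 0, 0, 0]
    - [0, 0, 0.009, 0, 0, 0]
    - [0, 0, 0.011, 0, 0, 0]
    - [0, 0, 0.011, 0, 0, 0]

```text
time: 59.9
tool_pos: [0.5911, -0.0099, 0.0499]
ee_rot: [-3.142, 0.001, -0.038]
wrist_force: [0.0, 0.2, -1.0]
width: 0.0318
finger_force: 29.9
```

Call:
carry_out:
  commands:
    - [0, 0, 0.001, 0, 0, 0]
    - [0, 0, 0.002, 0, 0, 0]
    - [0, 0, 0.003, 0, 0, 0]
    - [0, 0, 0.003, 0, 0, 0]
    - [0, 0, 0.003, 0, 0, 0]

```text
time: 60.4
tool_pos: [0.5915, -0.0099, 0.0485]
ee_rot: [3.141, -0.001, -0.038]
wrist_force: [-2.2, -0.0, 5.8]
width: 0.0321
finger_force: 29.9
```

Call:
carry_out:
  commands:
    - [0, 0, 0, 0, 0, 0]
    - [0, 0, 0, 0, 0, 0]
    - [0, 0, 0, 0, 0, 0]
    - [0, 0, 0, 0, 0, 0]
    - [0, 0, 0, 0, 0, 0]
  jaw: 0.46

```text
time: 60.9
tool_pos: [0.5912, -0.0099, 0.0472]
ee_rot: [3.142, 0.0, -0.038]
wrist_force: [0.6, 0.0, 0.2]
width: 0.0437
finger_force: 0.0
```

Call:
carry_out:
  commands:
    - [0, 0, -0.015, 0, 0, 0]
    - [0, 0, -0.035, 0, 0, 0]
    - [0, 0, -0.06, 0, 0, 0]
    - [0, 0, -0.085, 0, 0, 0]
    - [0, 0, -0.085, 0, 0, 0]

```text
time: 61.4
tool_pos: [0.5943, -0.0102, 0.1384]
ee_rot: [3.141, -0.01, -0.038]
wrist_force: [0.3, -0.2, 1.2]
width: 0.0433
finger_force: 0.0
```

```bash
python3 - <<'E'
from plan import *
s=snap('top'); W=world(s);Z=W[...,2]
for r in rect(s,(Z>.062)&(Z<.09)&(W[...,1]>.33)&(W[...,1]<.45)&(W[...,0]>.3)&(W[...,0]<.6),.074): print(r)
for r in rect(s,(Z>.069)&(Z<.09)&(W[...,1]>-.05)&(W[...,1]<.03)&(W[...,0]>.49)&(W[...,0]<.63),.076): print('plugged',r)
for r in rect(s,(Z>.0575)&(Z<.069)&(W[...,1]>-.01)&(W[...,1]<.1)&(W[...,0]>.46)&(W[...,0]<.64),.064): print('rib',r)
plan([(423.3,384,132,BY,40),(423.3,384,132,BY),(423.3,384,70,BY,20),(423.3,384,60,BY,10)])
E
```

```text
(320.2, 344.8, 30.8, 30.3, -86.7, array([207., 264.]))
(422.5, 384.7, 32.7, 28.6, -89.4, array([194., 227.]))
plugged (590.7, -8.0, 32.7, 31.8, 0.5, array([333., 170.]))
rib (584.4, 40.4, 62.6, 14.0, -2.7, array([317., 174.]))
[[-0.017,-0.035,0.0,0,0,0.0],[-0.034,-0.07,0.001,0,0,0.0],[-0.05,-0.106,0.001,0,0,0.0],[-0.067,-0.141,0.001,0,0,0.0],[-0.084,-0.176,0.002,0,0,0.0]]
[[-0.017,-0.035,0.0,0,0,0.0],[-0.034,-0.07,0.001,0,0,0.0],[-0.05,-0.106,0.001,0,0,0.0],[-0.067,-0.141,0.001,0,0,0.0],[-0.084,-0.176,0.002,0,0,0.0]]
[[-0.017,-0.035,0.0,0,0,0.0],[-0.017,-0.035,0.0,0,0,0.0],[-0.017,-0.035,0.016,0,0,0.0],[-0.017,-0.035,0.031,0,0,0.0],[-0.017,-0.035,0.047,0,0,0.0]]
[[0.0,0.0,0.015,0,0,-0.0],[0.0,0.0,0.025,0,0,-0.0],[0.0,0.0,0.025,0,0,-0.0],[0.0,0.0,0.025,0,0,-0.0],[0.0,0.0,0.025,0,0,-0.0]]
```

Call:
carry_out:
  commands:
    - [-0.017, -0.035, 0, 0, 0, 0]
    - [-0.034, -0.07, 0, 0, 0, 0]
    - [-0.05, -0.106, 0, 0, 0, 0]
    - [-0.067, -0.141, 0, 0, 0, 0]
    - [-0.084, -0.176, 0, 0, 0, 0]
  jaw: 0.6

```text
time: 61.95
tool_pos: [0.5124, 0.1702, 0.1306]
ee_rot: [3.141, 0.003, -0.038]
wrist_force: [-0.0, -0.4, -0.2]
width: 0.0563
finger_force: 0.0
```

Call:
carry_out:
  commands:
    - [-0.017, -0.035, 0, 0, 0, 0]
    - [-0.034, -0.07, 0, 0, 0, 0]
    - [-0.05, -0.106, 0, 0, 0, 0]
    - [-0.067, -0.141, 0, 0, 0, 0]
    - [-0.084, -0.176, 0, 0, 0, 0]

```text
time: 62.45
tool_pos: [0.4352, 0.3491, 0.1306]
ee_rot: [3.14, 0.002, -0.038]
wrist_force: [0.9, 0.4, -0.0]
width: 0.0564
finger_force: 0.0
```

Call:
carry_out:
  commands:
    - [-0.015, -0.035, 0, 0, 0, 0]
    - [-0.015, -0.035, 0, 0, 0, 0]
    - [-0.015, -0.035, 0, 0, 0, 0]
    - [-0.015, -0.035, 0, 0, 0, 0]
    - [-0.015, -0.035, 0, 0, 0, 0]

```text
time: 62.95
tool_pos: [0.4237, 0.3825, 0.132]
ee_rot: [3.141, 0.0, -0.04]
wrist_force: [-0.1, 0.2, 0.8]
width: 0.0563
finger_force: 0.0
```

Call:
carry_out:
  commands:
    - [0, -0.001, 0.02, 0, 0, 0]
    - [0, -0.001, 0.04, 0, 0, 0]
    - [0, -0.001, 0.06, 0, 0, 0]
    - [0, -0.001, 0.075, 0, 0, 0]
    - [0, -0.001, 0.075, 0, 0, 0]

```text
time: 63.45
tool_pos: [0.4222, 0.3828, 0.0547]
ee_rot: [3.138, 0.004, -0.04]
wrist_force: [-0.2, 0.1, 0.1]
width: 0.0561
finger_force: 0.0
```

Call:
carry_out:
  commands:
    - [0, 0, 0.006, 0, 0, 0]
    - [0, 0, 0.011, 0, 0, 0]
    - [0, 0, 0.011, 0, 0, 0]
    - [0, 0, 0.011, 0, 0, 0]
    - [0, 0, 0.011, 0, 0, 0]

```text
time: 63.95
tool_pos: [0.4236, 0.3851, 0.0471]
ee_rot: [-3.141, -0.001, -0.038]
wrist_force: [-0.8, 0.0, 0.2]
width: 0.0565
finger_force: 0.0
```

Call:
carry_out:
  commands:
    - [0, 0, 0, 0, 0, 0]
    - [0, 0, 0, 0, 0, 0]
    - [0, 0, 0, 0, 0, 0]
    - [0, 0, 0, 0, 0, 0]
    - [0, 0, 0, 0, 0, 0]
  jaw: 0

```text
time: 64.45
tool_pos: [0.4233, 0.3848, 0.0465]
ee_rot: [3.142, -0.0, -0.038]
wrist_force: [0.1, -0.2, 0.3]
width: 0.032
finger_force: 29.6
```

Call:
carry_out:
  commands:
    - [0, 0, -0.015, 0, 0, 0]
    - [0, 0, -0.035, 0, 0, 0]
    - [0, 0, -0.06, 0, 0, 0]
    - [0, 0, -0.085, 0, 0, 0]
    - [0, 0, -0.085, 0, 0, 0]

```text
time: 64.95
tool_pos: [0.4256, 0.3866, 0.1371]
ee_rot: [-3.135, -0.008, -0.038]
wrist_force: [-0.1, 0.2, -0.3]
width: 0.0323
finger_force: 29.6
```

Call:
carry_out:
  commands:
    - [0, 0, 0, 0, 0, 0]
    - [0, 0, 0, 0, 0, 0]
    - [0, 0, 0, 0, 0, 0]
    - [0, 0, 0, 0, 0, 0]
    - [0, 0, 0, 0, 0, 0]

```text
time: 65.45
tool_pos: [0.4229, 0.3845, 0.1305]
ee_rot: [3.14, 0.001, -0.038]
wrist_force: [-1.0, -0.1, -1.4]
width: 0.0323
finger_force: 29.6
```

```bash
python3 - <<'E'
from plan import *
plan([(514,-7,132,BY,35),(514,-7,132,BY),(514,-7,92,BY,15)])
E
```

```text
[[0.009,0.032,0.0,0,0,0.0],[0.018,0.065,0.0,0,0,0.0],[0.026,0.097,0.0,0,0,0.0],[0.035,0.129,0.0,0,0,0.0],[0.044,0.162,-0.001,0,0,0.0]]
[[0.009,0.032,0.0,0,0,0.0],[0.018,0.065,0.0,0,0,0.0],[0.027,0.097,0.0,0,0,0.0],[0.035,0.129,0.0,0,0,0.0],[0.044,0.162,-0.001,0,0,0.0]]
[[0.009,0.032,0.0,0,0,0.0],[0.018,0.065,0.0,0,0,0.0],[0.018,0.065,0.0,0,0,0.0],[0.018,0.065,0.013,0,0,0.0],[0.018,0.065,0.026,0,0,0.0]]
[[0.0,0.0,0.013,0,0,-0.0],[0.0,0.0,0.013,0,0,-0.0],[0.0,0.0,0.013,0,0,-0.0],[0.0,0.0,0.013,0,0,-0.0],[0.0,0.0,0.013,0,0,-0.0]]
```

Call:
carry_out:
  commands:
    - [0.009, 0.032, 0, 0, 0, 0]
    - [0.018, 0.065, 0, 0, 0, 0]
    - [0.026, 0.097, 0, 0, 0, 0]
    - [0.035, 0.129, 0, 0, 0, 0]
    - [0.044, 0.162, 0, 0, 0, 0]

```text
time: 65.95
tool_pos: [0.4611, 0.22, 0.1313]
ee_rot: [3.141, 0.0, -0.038]
wrist_force: [0.6, -0.6, -0.4]
width: 0.0321
finger_force: 29.6
```

Call:
carry_out:
  commands:
    - [0.009, 0.032, 0, 0, 0, 0]
    - [0.018, 0.065, 0, 0, 0, 0]
    - [0.027, 0.097, 0, 0, 0, 0]
    - [0.035, 0.129, 0, 0, 0, 0]
    - [0.044, 0.162, 0, 0, 0, 0]

```text
time: 66.45
tool_pos: [0.4988, 0.0564, 0.1314]
ee_rot: [-3.142, 0.0, -0.038]
wrist_force: [0.4, -0.2, -0.9]
width: 0.0316
finger_force: 29.6
```

Call:
carry_out:
  commands:
    - [0.009, 0.032, 0, 0, 0, 0]
    - [0.018, 0.065, 0, 0, 0, 0]
    - [0.018, 0.065, 0, 0, 0, 0]
    - [0.018, 0.065, 0.013, 0, 0, 0]
    - [0.018, 0.065, 0.026, 0, 0, 0]

```text
time: 66.95
tool_pos: [0.5142, -0.0071, 0.1045]
ee_rot: [-3.141, -0.0, -0.037]
wrist_force: [-0.5, 0.4, -1.5]
width: 0.032
finger_force: 29.6
```

Call:
carry_out:
  commands:
    - [0, 0, 0.008, 0, 0, 0]
    - [0, 0, 0.012, 0, 0, 0]
    - [0, 0, 0.012, 0, 0, 0]
    - [0, 0, 0.012, 0, 0, 0]
    - [0, 0, 0.012, 0, 0, 0]

```text
time: 67.45
tool_pos: [0.5148, -0.0078, 0.0941]
ee_rot: [3.141, -0.001, -0.038]
wrist_force: [1.1, -0.6, -1.1]
width: 0.0319
finger_force: 29.6
```

Call:
carry_out:
  commands:
    - [-0.001, -0.001, 0.006, 0, 0, 0]
    - [-0.001, -0.001, 0.012, 0, 0, 0]
    - [-0.001, -0.001, 0.017, 0, 0, 0]
    - [-0.001, -0.001, 0.023, 0, 0, 0]
    - [-0.001, -0.001, 0.023, 0, 0, 0]

```text
time: 67.95
tool_pos: [0.5127, -0.0069, 0.0691]
ee_rot: [-3.142, 0.002, -0.038]
wrist_force: [-0.6, 0.6, -0.3]
width: 0.0316
finger_force: 29.6
```

Call:
carry_out:
  commands:
    - [0, 0, 0.003, 0, 0, 0]
    - [0, 0, 0.006, 0, 0, 0]
    - [0, 0, 0.009, 0, 0, 0]
    - [0, 0, 0.009, 0, 0, 0]
    - [0, 0, 0.009, 0, 0, 0]

```text
time: 68.45
tool_pos: [0.5133, -0.0069, 0.0614]
ee_rot: [3.142, 0.0, -0.038]
wrist_force: [0.6, -0.1, -0.8]
width: 0.0319
finger_force: 29.6
```

Call:
carry_out:
  commands:
    - [0, 0, 0.003, 0, 0, 0]
    - [0, 0, 0.006, 0, 0, 0]
    - [0, 0, 0.009, 0, 0, 0]
    - [0, 0, 0.011, 0, 0, 0]
    - [0, 0, 0.011, 0, 0, 0]

```text
time: 68.95
tool_pos: [0.513, -0.0069, 0.0499]
ee_rot: [-3.142, 0.001, -0.038]
wrist_force: [-0.1, -0.4, -1.5]
width: 0.0319
finger_force: 29.6
```

Call:
carry_out:
  commands:
    - [0, 0, 0.001, 0, 0, 0]
    - [0, 0, 0.002, 0, 0, 0]
    - [0, 0, 0.003, 0, 0, 0]
    - [0, 0, 0.003, 0, 0, 0]
    - [0, 0, 0.003, 0, 0, 0]

```text
time: 69.45
tool_pos: [0.5136, -0.0069, 0.0485]
ee_rot: [3.141, -0.001, -0.038]
wrist_force: [-2.9, -0.7, 4.8]
width: 0.0317
finger_force: 29.6
```

Seated. Release, rise, step back a little and check.

Call:
carry_out:
  commands:
    - [0, 0, 0, 0, 0, 0]
    - [0, 0, 0, 0, 0, 0]
    - [0, 0, 0, 0, 0, 0]
    - [0, 0, 0, 0, 0, 0]
    - [0, 0, 0, 0, 0, 0]
  jaw: 0.46

```text
time: 69.95
tool_pos: [0.5133, -0.0069, 0.0472]
ee_rot: [3.142, 0.0, -0.038]
wrist_force: [-0.7, 0.2, 0.0]
width: 0.043
finger_force: 0.0
```

Call:
carry_out:
  commands:
    - [0, 0, -0.015, 0, 0, 0]
    - [0, 0, -0.035, 0, 0, 0]
    - [0, 0, -0.06, 0, 0, 0]
    - [0, 0, -0.09, 0, 0, 0]
    - [0, 0, -0.12, 0, 0, 0]

```text
time: 70.45
tool_pos: [0.5131, -0.0069, 0.1682]
ee_rot: [3.142, 0.001, -0.038]
wrist_force: [0.5, 0.7, -0.7]
width: 0.0433
finger_force: 0.0
```

Call:
carry_out:
  commands:
    - [-0.02, -0.01, -0.01, 0, 0, 0]
    - [-0.05, -0.02, -0.02, 0, 0, 0]
    - [-0.09, -0.03, -0.03, 0, 0, 0]
    - [-0.12, -0.04, -0.03, 0, 0, 0]
    - [-0.12, -0.04, -0.03, 0, 0, 0]

```text
time: 70.95
tool_pos: [0.3929, 0.0386, 0.1983]
ee_rot: [-3.141, -0.002, -0.036]
wrist_force: [-0.1, 0.6, 0.5]
width: 0.0434
finger_force: 0.0
```

```bash
python3 - <<'E'
from plan import *
s=snap('wrist','w12.png'); W=world(s); Z=W[...,2]; b=(W[...,0]>.44)&(W[...,0]<.67)&(W[...,1]>-.05)&(W[...,1]<.26)
for nm,h,lo,hi in [('dog',.076,.070,.082),('rib',.064,.060,.068),('fence',.048,.045,.0495),('slats',.052,.0505,.058)]:
    for r in rect(s,(Z>lo)&(Z<hi)&b,h):
        if r[2]*r[3]>600: print(nm,r, 'board', np.round(np.array([[.9992,-.0393],[.0393,.9992]])@(np.array(r[:2])-B),1))
E
```

```text
dog (512.9, -6.9, 32.2, 32.0, 89.3, array([362.,  37.])) board [ -43.2 -108. ]
rib (508.9, 41.1, 70.5, 13.5, -2.1, array([303.,  44.])) board [-49.1 -60.2]
fence (512.3, 228.4, 84.8, 25.4, -2.3, array([90., 51.])) board [-53.  127.1]
slats (533.5, 144.9, 150.3, 34.6, 87.9, array([182.,  21.])) board [-28.6  44.5]
```

View pics/w12.png

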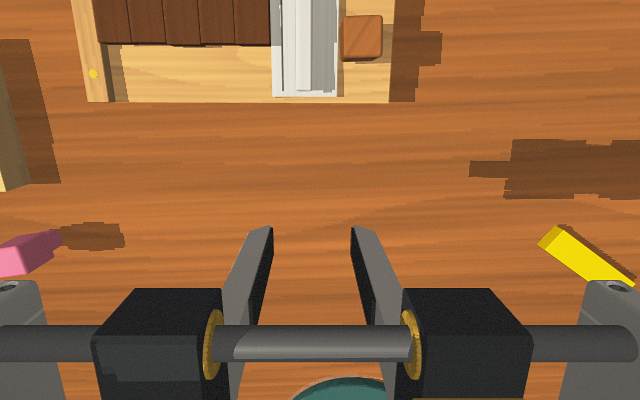

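```bash
python3 - <<'E'
from plan import *
s=snap('top'); W=world(s); Z=W[...,2]; b=(W[...,0]>.44)&(W[...,0]<.67)&(W[...,1]>-.05)&(W[...,1]<.26)
for nm,h,lo,hi in [('dog',.076,.069,.09),('rib',.064,.059,.068),('slats',.052,.0495,.056)]:
    for r in rect(s,(Z>lo)&(Z<hi)&b,h):
        if r[2]*r[3]>600: print(nm,r, 'board', np.round(np.array([[.9992,-.0393],[.0393,.9992]])@(np.array(r[:2])-[0,3]-B),1))
m=b&(Z>.069)&(Z<.09); print('dog top z',[round(float(np.nanmedian(Z[m&k]))*1e3,1) for k in (W[...,0]>.55,W[...,0]<.55)])
cv2.imwrite('pics/end.png',cv2.resize(s['img'][140:230,235:360,::-1],None,fx=5,fy=5,interpolation=cv2.INTER_CUBIC))
E
```

```text
dog (590.7, -8.0, 32.7, 31.8, 0.5, array([333., 170.])) board [  34.7 -109. ]
rib (581.6, 40.7, 81.2, 13.7, -2.5, array([317., 174.])) board [ 23.7 -60.7]
slats (579.6, 152.7, 163.5, 130.7, 83.9, array([276., 171.])) board [17.3 51.1]
dog top z [74.4, 71.5]
```

View pics/end.png

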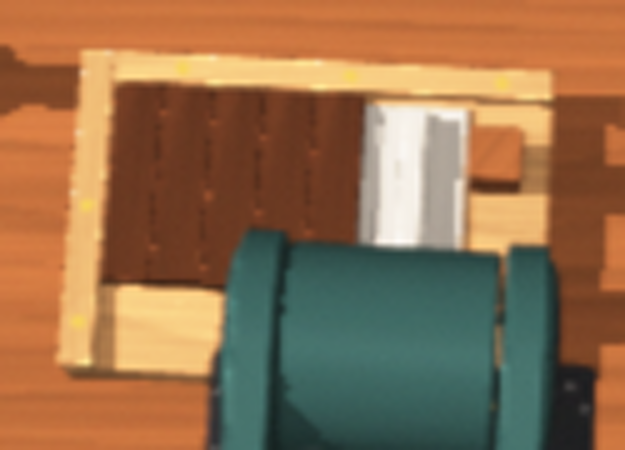

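```bash
python3 -c "
from bench import *
print(close_job())"
```

```text
the job is handed in; nothing more can be done
None
```

The job is handed in: all five dark slats are packed tight against both fences, the straightedge lies flush along the last slat, and both dogs are fully home in the 5-slat sockets behind it; the hand-in returned no verdict, so this rests on my last camera and force checks.

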